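# Open the compressor hood and set it on its prop rod

## Task

Open the yellow hood of the small bench compressor and prop it open: lean the hood right back so that it stays up by itself, swing the prop rod up from the compressor's left side, then take the hood again and bring it down gently until the red V socket at its side sits on the rod's ball tip. Never let the hood fall, leave the hood resting on the rod alone, and do not disturb the orange sleeve, the adjustable wrench or the work lamp.

Things in the scene. Friction and masses are not known exactly. Their poses are not given: they have to be found in the camera images.
- compressor: small compressor fixed on the bench: blue case 136 (x) by 196 (y) mm, hood top 97 mm high, on a dark skid plate (x -116 to 70, y -106 to 171 mm, 8 thick). Origin: centre of the case's underside; x to its rear (hinge side, away from the robot), y to its left, z up. At its left stand the rod's pivot fork (x -100, y 150, 52 mm high) and the rod's rest block (x -45, 38 mm high).
- hood (a joint): angle of the yellow hood (149 x 212 mm, 32 deep, 0.6 kg) about its level hinge at the case's rear: 0 shut, about 0.79 when propped on the rod, 1.8 at its back stop. The hinge is nearly free: let go below about 1.6 rad the hood falls shut; leaned back beyond 1.7 it rests against its back stop.
- hood_hinge (a point): point on the hood's hinge axis, compressor frame (60, 0, 85) mm; the axis runs along the compressor's y.
- hood_handle (a point): middle of the hood's handle: a round dark bar 12 mm thick, 110 mm long, parallel to the hinge and 180 mm from its axis, on a post at each end, its centre line 43 mm in front of the hood's front edge. 85 mm above the bench with the hood shut; with the hood right back it sticks up, about 260 mm high. The bar may turn between the fingers, so the hand can keep pointing down.
- socket (a point): seat of the red V socket on the bracket at the hood's left side: where the ball's centre lies when seated; 130 mm from the hinge axis on the line to the handle, 150 mm left of the hood's middle. The V is two plates 34 mm long, 28 wide, 84 degrees apart, its mouth facing down when the hood is shut; a ball within about 15 mm of the right place is guided in.
- prop_rod (a joint): angle of the prop rod about its pivot: 0 lying level towards the rear, 1.57 upright, at most 1.6; it stands at 1.1 with the hood on it. The pivot is stiff: the rod stays where it is left (0.12 N m plus the weight of the rod, 0.12 kg, to move it). With the hood shut the socket blocks it above about 0.4.
- rod_pivot (a point): pivot of the prop rod, compressor frame (-100, 150, 45) mm; its axis runs along the compressor's y, and the rod swings in the upright plane through this point along the compressor's x.
- rod_grip (a point): middle of the rod's green grip sleeve, 40 mm long, 16 mm thick, 103 mm from the pivot; 44 mm clear of the case beside it.
- rod_tip (a point): centre of the steel ball (16 mm) at the rod's free end, 148.5 mm from the pivot; the shaft is 10 mm thick.
- sleeve: loose orange plastic sleeve lying to the left of the compressor, 51 x 128 x 51 mm, origin under its middle. A bystander.
- wrench: loose grey adjustable wrench, 38 x 168 x 14 mm, lying in front of the compressor near the bench edge, origin under its middle. A bystander.
- lamp: loose black and blue work lamp, 58 x 118 x 35 mm, lying at the left, origin under its middle. A bystander.

How it is judged:
By the outcome, as a careful person would: the job done as asked, in the order asked, and still so for the second after the job is handed in, with the robot touching nothing.
It also fails if it takes over 64 s, if anything falls off the work surface, if the arm or the gripper's body presses on something with over 40 N, if the wrist force passes 120 N, or if a joint passes its speed limit or range.

## Robot

A 6-joint arm with a two-finger parallel gripper is mounted at the origin on a cart in front of the work surface, level with it; the furniture and walls round the work are solid. World frame = base frame: x ahead of the robot, y to its left, z up, the work surface at z = 0. Lengths are in mm, angles in rad, forces in N, time in s.
With the tool pointing down it reaches from about 300 to 775 mm from the base axis. Payload 14.6 kg.
Tool frame: the origin (TCP) lies between the finger pads; the fingertips stand 8 mm ahead of it and the grasp point (between the pads) lies 11 mm behind it; y points along the fingers, x is the direction in which the jaws open and shut, and the axes are right-handed (so a half turn about y gives the same grasp; the last joint's range is limited). The gripper opens to 94 mm and grips with 3 to 60 N. Pads are 16 mm wide; open, the fingers measure 119 mm over their backs; the gripper's body (75 mm by 177 mm) begins 78 mm behind the grasp point.
Start: joints at [-1.307, 0.3, 1.521, -0, 1.321, -0.067], TCP at [178.633, -520.173, 213.446] pointing down, gripper open.
Joint ranges: [-3.03, 3.03], [-0.79, 2.21], [0.23, 2.52], [-1.04, 4.18], [0, 3.07], [-2.55, 2.55]. Speed limits (rad/s): [2.22, 2.22, 2.57, 3.14, 3.14, 3.14].

## Interface

Orientations are given as [roll, pitch, yaw] about the fixed x, y, z axes, in that order (R = Rz(yaw) Ry(pitch) Rx(roll)).
In Python, from cell import read_state, imaging, order gives the robot as it stands. The module is installed in compiled form; this text tells all that it offers.
- The arm moves only by the shell command python3 -m handwheel 'ROWS' [FORCE]. ROWS is JSON, a list that holds one entry, the list of rows, each a list of 7 numbers: the shift along the tool's x, y, z in mm, then the turn, a rotation vector about the tool's x, y, z in degrees, then the opening, from -1 (shut) to 1 (fully open), so that 0 is half open. A call has 1 to 5 rows; each row is the pose to reach, as a shift and turn from the pose measured when the call began, along the tool's axes at that moment; what a row does not reach only later rows make up. A row lasts 1/12 s, in which the tool goes at most 41.7 mm and 7.16 degrees, less where a joint would pass 70% of its speed; a pose out of reach is approached as far as the arm can. A call with a gripper value outside its range is refused whole. The fingers move at their own pace and stop on an object; FORCE is the grip in N (left out, the last holds). Time passes only in rows, so rows that repeat a pose let the fingers close. It gives the time, the measured TCP pose, the force and the opening at its end, in the units of the state.
- read_state(): the state, without advancing time (a new reading comes with each control period).
- imaging.camera(name): name is "side" or "top"; returns (picture, depth): 384x512x3 uint8, red, green, blue; 384x512 float32, mm along the optical axis (not along the pixel's ray), 0 where there is no reading.
- imaging.get_calibration(name): a dict with "mtx" (3x3 intrinsics, pixels), "world_from_camera" (4x4, takes a point from camera to world coordinates). Camera axes: x right, y down, z forward; pixel columns grow to the right and rows downward; lengths in mm; the calibration is good to about 2 mm. A picture is of the moment at which its call begins. get_calibration takes no time and is no camera call.
- order.sign_off(): hands the job in, once; it reports no verdict.
The state is a dict: "clock": time; "joints": joint angles; "qd": joint speeds; "effort": joint torques, N m; "eef_pos": TCP position; "eef_rot": TCP orientation; "wrist_force": force on the tool from outside, world axes, zero at the start; "moment": the same for the moment, N m; "finger_gap": finger opening in mm.
Only numpy, scipy, OpenCV 4.12 (cv2) and the standard library are available. Lean on these libraries where they do the work, as an engineer would, in place of code of your own. Each camera call takes 0.05 s, during which the arm holds its last target.

## Working session

There is one attempt and no reset: what is moved stays moved. The work goes in short steps, Python scripts to look and compute and a shell command to move; the robot and the scene stay as the last step left them, time stands still between calls to the robot, and variables do not carry over. Pictures are saved under pics/ and viewed, and the job is handed in when it is done.

```bash
ls; mkdir -p pics
python3 - <<'E'
from cell import read_state, imaging
import cv2
print(read_state())
for n in("side","top"):
    p,d=imaging.camera(n); cv2.imwrite(f"pics/{n}0.png",p[:,:,::-1]); 
    import numpy as np; np.save(f"/tmp/{n}_p.npy",p);np.save(f"/tmp/{n}_d.npy",d)
    c=imaging.get_calibration(n);print(n,c["mtx"].round(1).tolist(),c["world_from_camera"].round(3).tolist())
E
```

```text
pics
{'clock': 0.0, 'joints': array([-1.30660930e+00,  3.00447437e-01,  1.52158973e+00,  1.12070907e-05,
        1.32066713e+00, -6.66133910e-02]), 'qd': array([ 0.00085182, -0.00097044,  0.00099125,  0.00081691, -0.00094744,
        0.00071114]), 'effort': array([-6.26231249e-04, -5.31806016e+01, -3.52738452e+01,  7.08359806e-02,
        2.43834121e-02, -9.51102015e-05]), 'eef_pos': array([ 178.56801509, -519.94248905,  212.89563935]), 'eef_rot': array([-1.57071150e+00,  1.10845551e-03, -1.23999865e+00]), 'wrist_force': array([-0.20980163,  0.2693274 ,  0.37636932]), 'moment': array([-0.01504999, -0.00944173, -0.0142526 ]), 'finger_gap': 94.04690652029548}
side [[472.6, 0.0, 254.0], [0.0, 472.6, 196.0], [0.0, 0.0, 1.0]] [[-0.999, 0.03, -0.022, 504.32], [0.036, 0.658, -0.753, 976.192], [-0.008, -0.753, -0.658, 790.81], [0.0, 0.0, 0.0, 1.0]]
top [[485.6, 0.0, 258.8], [0.0, 485.6, 191.6], [0.0, 0.0, 1.0]] [[-0.019, -0.999, 0.036, 435.502], [-1.0, 0.019, 0.012, 144.0], [-0.013, -0.036, -0.999, 1139.889], [0.0, 0.0, 0.0, 1.0]]
```

View pics/side0.png

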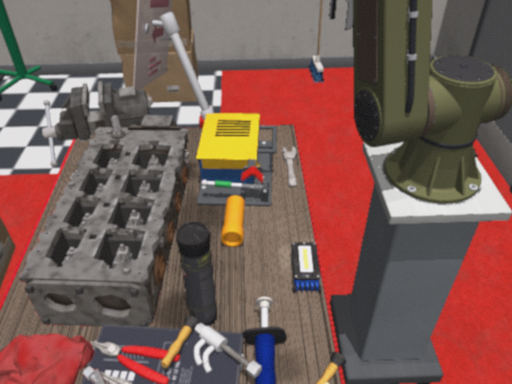

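View pics/top0.png

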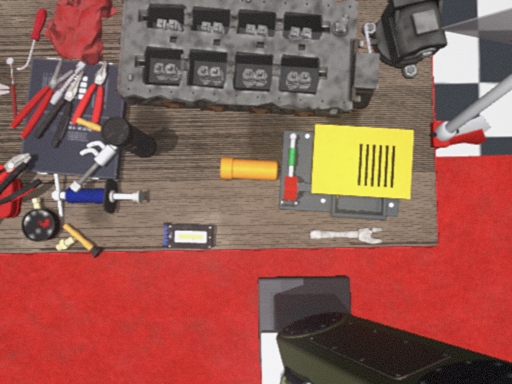

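```bash
cat > h.py <<'E'
import numpy as np, cv2
from cell import read_state, imaging
from scipy.spatial.transform import Rotation as R
def ray(n,uv,z=None,c=None):
    c=imaging.get_calibration(n); K=c["mtx"];T=c["world_from_camera"]
    uv=np.atleast_2d(uv).astype(float)
    d=np.c_[uv,np.ones(len(uv))]@np.linalg.inv(K).T@T[:3,:3].T
    o=T[:3,3]
    return o+d*((z-o[2])/d[:,2])[:,None] if z is not None else (o,d)
def dep(n,uv,d):
    uv=np.atleast_2d(uv); o,r=ray(n,uv)
    return o+r*np.array([d[int(v),int(u)] for u,v in uv])[:,None]
def proj(n,P):
    c=imaging.get_calibration(n);T=np.linalg.inv(c["world_from_camera"])
    p=np.atleast_2d(P)@T[:3,:3].T+T[:3,3]; q=p@c["mtx"].T; return q[:,:2]/q[:,2:]
def snap(tag,crop=None,n="side",s=1):
    p,d=imaging.camera(n)
    q=p if crop is None else p[crop[1]:crop[3],crop[0]:crop[2]]
    if s!=1:q=cv2.resize(q,None,fx=s,fy=s,interpolation=cv2.INTER_CUBIC)
    cv2.imwrite(f"pics/{tag}.png",q[:,:,::-1].copy()); return p,d
def tool():
    s=read_state(); return s["eef_pos"],R.from_euler('xyz',s["eef_rot"])
def st():
    s=read_state(); print("t",round(s["clock"],2),"pos",s["eef_pos"].round(1),"rot",s["eef_rot"].round(3),"F",s["wrist_force"].round(1),"gap",round(s["finger_gap"],1),"q",s["joints"].round(2))
E
python3 - <<'E'
from h import *
p=np.load('/tmp/top_p.npy');d=np.load('/tmp/top_d.npy')
hsv=cv2.cvtColor(p,cv2.COLOR_RGB2HSV)
m=cv2.inRange(hsv,(25,150,120),(35,255,255)); m=cv2.morphologyEx(m,cv2.MORPH_CLOSE,np.ones((9,9)))
m[:, :290]=0
cs,_=cv2.findContours(m,cv2.RETR_EXTERNAL,cv2.CHAIN_APPROX_NONE);c=max(cs,key=cv2.contourArea)
b=cv2.boxPoints(cv2.minAreaRect(c)); print(b)
W=ray("top",b,97);print(W.round(1), W.mean(0), [np.linalg.norm(W[i]-W[i-1]).round(1) for i in range(4)])
pts=ray("top",c[:,0],97)[:,:2].astype(np.float32); print(cv2.minAreaRect(pts))
for n,uv in (("hood",(330,160)),("hoodfront",(340,195)),("handle",(360,203)),("redV",(290,188)),("green",(292,150)),("plate",(300,206))): print(n,dep("top",[uv],d).round(1))
def show(n,x0,y0,x1,y1,s):
    q=np.load(f'/tmp/{n}_p.npy')[y0:y1,x0:x1]; cv2.imwrite(f"pics/{n}_crop.png",cv2.resize(q,None,fx=s,fy=s,interpolation=cv2.INTER_CUBIC)[:,:,::-1])
show("top",270,110,430,250,5);show("side",180,100,320,260,5)
E
```

```text
[[309.95697  192.40701 ]
 [314.50073  123.114815]
 [413.71344  129.62057 ]
 [409.16968  198.91278 ]]
[[ 469.    47.3   97. ]
 [ 618.3   34.1   97. ]
 [ 599.7 -178.5   97. ]
 [ 451.  -164.3   97. ]] [534.49928666 -65.35613926  97.        ] [np.float64(212.4), np.float64(149.9), np.float64(213.4), np.float64(149.4)]
((534.5883178710938, -65.32768249511719), (212.67967224121094, 149.81539916992188), 85.14776611328125)
hood [[537.8   2.8  97.7]]
hoodfront [[464.4 -30.6   8.4]]
handle [[445.  -76.2  10.1]]
redV [[479.3  89.9  97. ]]
green [[565.4  81.7  60.7]]
plate [[440.6  63.   10.4]]
```

View pics/top_crop.png

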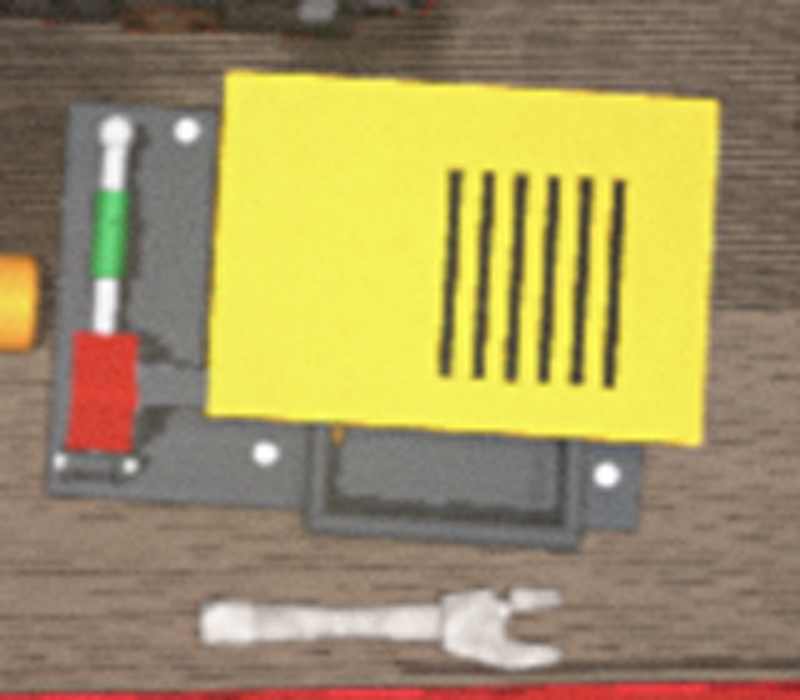

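View pics/side_crop.png

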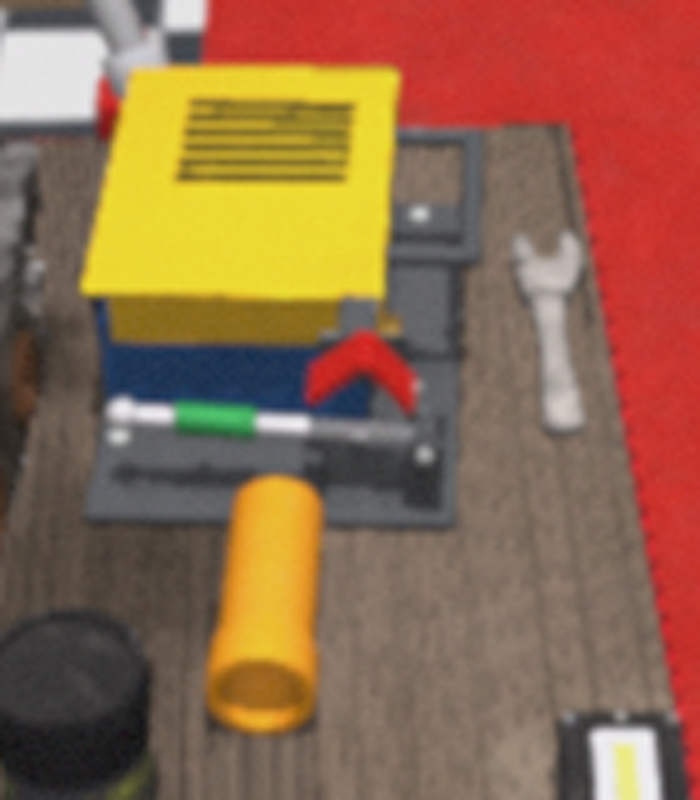

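```bash
cat >> h.py <<'E'
O=np.array([537.,-65.5,0]); YAW=-0.0847
C=R.from_euler('z',YAW)
def w(p): return O+C.apply(p)
def handle(t): return w([60-180*np.cos(t),0,85+180*np.sin(t)])   # z as arc
def sock(t): return w([60-130*np.cos(t),150,85+130*np.sin(t)])
def tip(a,r=148.5): return w([-100+r*np.cos(a),150,45+r*np.sin(a)])
def delta(P,yaw=None,tgt=None):
    "shift in tool axes for TCP to reach P; rotvec deg if yaw given (tool down)"
    p,r=tool(); s=r.inv().apply(np.array(P)-p)
    o=[s.round(1)]
    if yaw is not None:
        o.append(np.degrees((r.inv()*R.from_euler('xyz',[-np.pi/2,0,yaw])).as_rotvec()).round(1))
    return o
E
python3 - <<'E'
from h import *
print("handle",handle(0),handle(1.8),"img bar->", ray("top",[(359.4,216)],85))
ps=[handle(0),handle(0)+C.apply([0,55,0]),handle(0)-C.apply([0,55,0])]
print("top",proj("top",ps).round(1).tolist())
q=[tip(0),tip(0,103),sock(0),w([-116,-106,8]),w([70,171,8]),w([-116,171,8])]
print("top",proj("top",q).round(1).tolist());print("side",proj("side",q+ps).round(1).tolist())
print(delta([417.4,-55.4,213],YAW)); st()
E
```

```text
handle [417.43018812 -55.34814855  85.        ] [637.53467352 -74.0357086  260.29257356] img bar-> [[416.24291729 -59.54175989  85.        ]]
top [[357.4, 215.5], [332.0, 213.8], [382.9, 217.2]]
top [[292.1, 136.5], [290.9, 156.5], [289.7, 187.9], [397.0, 216.3], [282.9, 129.1], [277.8, 208.5]]
side [[205.0, 185.8], [223.4, 186.3], [252.9, 174.2], [273.4, 140.5], [196.5, 202.4], [271.4, 204.5], [274.8, 139.2], [274.5, 151.4], [275.1, 127.7]]
[array([-3.618e+02,  3.000e-01,  3.768e+02]), array([ -0. , -66.2,  -0. ])]
t 0.1 pos [ 178.6 -520.   213. ] rot [-1.571e+00  1.000e-03 -1.240e+00] F [-0.1 -0.   0.8] gap 93.8 q [-1.31  0.3   1.52 -0.    1.32 -0.07]
```

```bash
sed -i 's/-65.5,0\]/-67.5,0]/' h.py; python3 -m handwheel '[[[-24,0,25,0,-4.4,0,-0.1],[-48,0,50,0,-8.8,0,-0.1],[-72,0,75,0,-13.2,0,-0.1],[-96,0,100,0,-17.6,0,-0.1],[-120,0,125,0,-22,0,-0.1]]]' 15
python3 -c "
from h import *
st();print(delta(handle(0)+[0,0,110],YAW))"
```

```text
clock: 0.52
eef_pos: [258.1, -364.2, 212.8]
eef_rot: [-1.57, 0.001, -0.853]
wrist_force: [0.3, -0.5, 0.1]
finger_gap: 63.8
t 0.52 pos [ 258.1 -364.2  212.8] rot [-1.57e+00  1.00e-03 -8.53e-01] F [ 0.3 -0.5  0.1] gap 63.8 q [-1.04  0.07  1.8   0.    1.28 -0.18]
[array([-126.2,   18.1,  321.9]), array([ -0.1, -44. ,  -0.1])]
```

```bash
python3 -m handwheel '[[[-13,2,33,0,-4.4,0,-0.1],[-26,4,66,0,-8.8,0,-0.1],[-39,6,99,0,-13.2,0,-0.1],[-52,8,132,0,-17.6,0,-0.1],[-65,10,165,0,-22,0,-0.1]]]'
python3 -c "
from h import *
st();print(delta(handle(0)+[0,0,110],YAW))"
```

```text
clock: 0.93
eef_pos: [339.9, -205.0, 202.9]
eef_rot: [-1.57, 0.001, -0.465]
wrist_force: [0.6, 0.0, 0.6]
finger_gap: 42.1
t 0.93 pos [ 339.9 -205.   202.9] rot [-1.57e+00  1.00e-03 -4.65e-01] F [0.6 0.  0.6] gap 42.1 q [-0.64 -0.04  1.93  0.    1.25 -0.17]
[array([  3.1,   8. , 166.8]), array([ -0.1, -21.8,  -0. ])]
```

```bash
python3 -m handwheel '[[[1,2,34,0,-4.4,0,-0.1],[2,4,68,0,-8.8,0,-0.1],[3,6,102,0,-13.2,0,-0.1],[3,7,136,0,-17.5,0,-0.1],[3,8,167,0,-21.8,0,-0.1]]]'
python3 -c "
from h import *
st();print(delta(handle(0)+[0,0,-11],YAW));snap('a_top',(300,140,430,260),'top',5);snap('a_side',(180,40,320,200),'side',4)"
```

```text
clock: 1.35
eef_pos: [417.8, -55.2, 194.9]
eef_rot: [-1.569, 0.001, -0.08]
wrist_force: [1.0, -1.5, -0.5]
finger_gap: 42.4
t 1.35 pos [417.8 -55.2 194.9] rot [-1.569e+00  1.000e-03 -8.000e-02] F [ 1.  -1.5 -0.5] gap 42.4 q [-0.22  0.03  1.88  0.    1.23 -0.14]
[array([-1.000e-01,  1.209e+02, -2.400e+00]), array([-0.1,  0.2, -0. ])]
```

View pics/a_side.png

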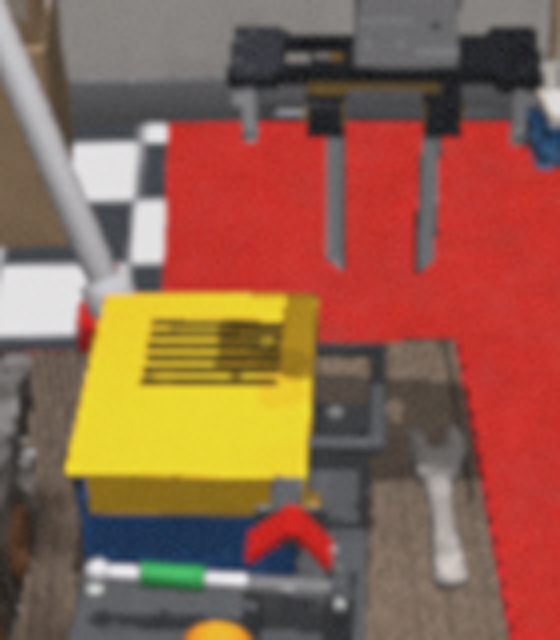

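View pics/a_top.png

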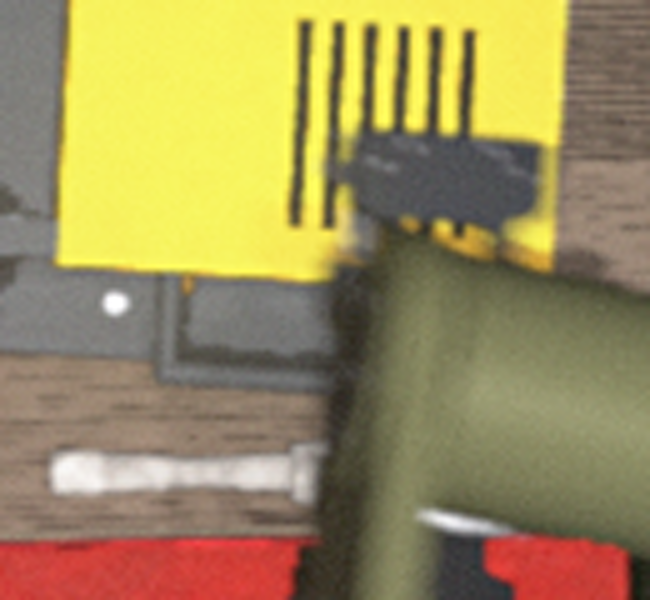

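```bash
python3 -m handwheel '[[[0,25,-1,0,0,0,-0.1],[0,50,-2,0,0,0,-0.1],[0,72,-2,0,0,0,-0.1],[0,88,-2,0,0,0,-0.1],[0,98,-2,0,0,0,-0.1]]]' 15
python3 -c "
from h import *
st();print(delta(handle(0)+[0,0,-11],YAW));snap('b_side',(180,40,320,200),'side',4)"
```

```text
clock: 1.87
eef_pos: [417.0, -56.3, 94.8]
eef_rot: [-1.569, 0.004, -0.079]
wrist_force: [-0.1, -0.1, -0.4]
finger_gap: 42.1
t 1.87 pos [417.  -56.3  94.8] rot [-1.569  0.004 -0.079] F [-0.1 -0.1 -0.4] gap 42.1 q [-0.22  0.17  1.99  0.    0.99 -0.14]
[array([ 0.6, 20.8, -1.1]), array([-0.1,  0.3, -0.2])]
```

View pics/b_side.png

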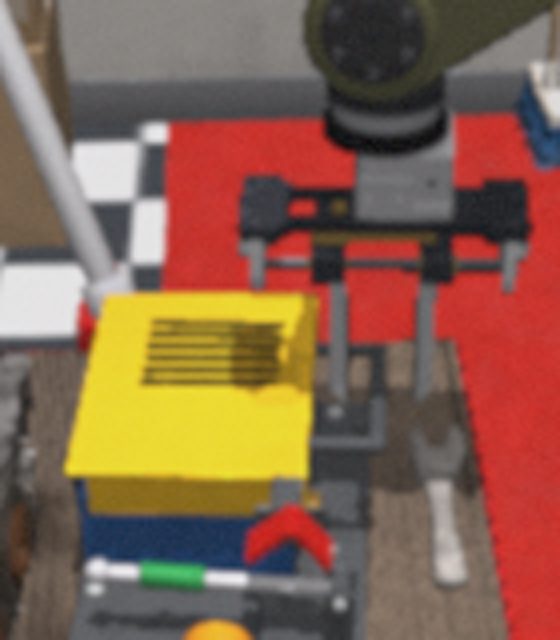

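```bash
python3 -m handwheel '[[[0,10,-1,0,0,0,-0.1],[0,17,-1,0,0,0,-0.1],[0,21,-1,0,0,0,-0.1],[0,21,-1,0,0,0,-1],[0,21,-1,0,0,0,-1]]]' 15
python3 -m handwheel '[[[0,0,0,0,0,0,-1],[0,0,0,0,0,0,-1],[0,0,0,0,0,0,-1]]]' 20
python3 -c "
from h import *
st()"
```

```text
clock: 2.33
eef_pos: [416.4, -57.2, 73.2]
eef_rot: [-1.568, 0.005, -0.079]
wrist_force: [-0.4, -0.4, 0.1]
finger_gap: 32.3
clock: 2.58
eef_pos: [418.0, -57.4, 74.0]
eef_rot: [-1.569, 0.001, -0.079]
wrist_force: [22.4, -0.2, -2.5]
finger_gap: 12.8
t 2.58 pos [418.  -57.4  74. ] rot [-1.569e+00  1.000e-03 -7.900e-02] F [22.4 -0.2 -2.5] gap 12.8 q [-0.22  0.2   2.01  0.    0.93 -0.15]
```

```bash
cat >> h.py <<'E'
def arc(t0,ts,bx=0,bz=0):
    "targets from the measured pose along hood arc; bx,bz bias in comp frame"
    p,r=tool()
    for t in ts:
        P=handle(t)+[0,0,-11]+C.apply([bx,0,bz]); P=P
        s=r.inv().apply(P-p); print(t,s.round(1),np.degrees((r.inv()*R.from_euler('xyz',[-np.pi/2,0,YAW])).as_rotvec()).round(1))
def ang():
    p,_=tool(); l=C.inv().apply(p+[0,0,11]-O)-[60,0,85]; print("hood",round(np.arctan2(l[2],-l[0]),3),"rad",np.hypot(l[0],l[2]).round(1),"y",l[1].round(1))
E
python3 -m handwheel '[[[2,-7,0,0,0,0,-1],[2.5,-14,0,0,0,0,-1],[3.5,-23,0,0,0,0,-1],[5,-32,0,0,0,0,-1],[6.5,-41,0,0,0,0,-1]]]' 20
python3 -c "
from h import *
st();ang();arc(0,[.23,.28,.34,.4,.46,.52])"
```

```text
clock: 3.0
eef_pos: [423.2, -57.8, 115.0]
eef_rot: [-1.569, 0.004, -0.079]
wrist_force: [-2.5, -0.3, -2.4]
finger_gap: 11.2
t 3.0 pos [423.2 -57.8 115. ] rot [-1.569  0.004 -0.079] F [-2.5 -0.3 -2.4] gap 11.2 q [-0.22  0.15  1.96  0.    1.04 -0.14]
hood 0.231 rad 178.9 y -0.0
0.23 [-1.1  0.   0. ] [-0.1  0.3 -0.2]
0.28 [ 1.2 -8.7  0. ] [-0.1  0.3 -0.2]
0.34 [  4.4 -19.    0. ] [-0.1  0.3 -0.2]
0.4 [  8.3 -29.1   0. ] [-0.1  0.3 -0.2]
0.46 [ 12.7 -38.9   0. ] [-0.1  0.3 -0.2]
0.52 [ 17.8 -48.5   0. ] [-0.1  0.3 -0.2]
```

```bash
python3 -m handwheel '[[[2,-9,0,0,0,0,-1],[5,-19,0,0,0,0,-1],[9,-29,0,0,0,0,-1],[13.5,-39,0,0,0,0,-1],[18.5,-48.5,0,0,0,0,-1]]]' 20
python3 -c "
from h import *
st();ang();arc(0,[.58,.65,.72,.79,.86],1)"
```

```text
clock: 3.42
eef_pos: [441.8, -59.4, 164.2]
eef_rot: [-1.569, 0.005, -0.079]
wrist_force: [0.8, -1.2, -4.1]
finger_gap: 11.3
t 3.42 pos [441.8 -59.4 164.2] rot [-1.569  0.005 -0.079] F [ 0.8 -1.2 -4.1] gap 11.3 q [-0.22  0.12  1.86  0.    1.17 -0.14]
hood 0.525 rad 179.8 y -0.0
0.58 [ 6.  -8.5  0. ] [-0.1  0.3 -0.3]
0.65 [ 13.2 -18.8  -0. ] [-0.1  0.3 -0.3]
0.72 [ 21.1 -28.6  -0. ] [-0.1  0.3 -0.3]
0.79 [ 29.7 -37.9  -0.1] [-0.1  0.3 -0.3]
0.86 [ 38.9 -46.4  -0.1] [-0.1  0.3 -0.3]
```

```bash
python3 -m handwheel '[[[6,-8.5,0,0,0,0,-1],[13,-19,0,0,0,0,-1],[21,-28.5,0,0,0,0,-1],[30,-38,0,0,0,0,-1],[39,-46.5,0,0,0,0,-1]]]' 20
python3 -c "
from h import *
st();ang();arc(0,[.92,.99,1.06,1.13,1.2],1)"
```

```text
clock: 3.83
eef_pos: [479.6, -62.6, 212.2]
eef_rot: [-1.569, 0.009, -0.079]
wrist_force: [-14.8, -0.1, 12.1]
finger_gap: 11.0
t 3.83 pos [479.6 -62.6 212.2] rot [-1.569  0.009 -0.079] F [-14.8  -0.1  12.1] gap 11.0 q [-0.21  0.16  1.7   0.    1.29 -0.13]
hood 0.866 rad 181.5 y 0.0
0.92 [ 9.5 -5.1 -0.1] [-0.1  0.3 -0.5]
0.99 [ 19.7 -12.5  -0.1] [-0.1  0.3 -0.5]
1.06 [ 30.4 -19.1  -0.2] [-0.1  0.3 -0.5]
1.13 [ 41.6 -25.   -0.2] [-0.1  0.3 -0.5]
1.2 [ 53.1 -30.1  -0.3] [-0.1  0.3 -0.5]
```

```bash
python3 -c "
from h import *
arc(0,[.9,.95,1.0,1.05,1.1],1.5,3.5)"
```

```text
0.9 [ 7.2 -6.4 -0.1] [-0.1  0.3 -0.5]
0.95 [ 14.3 -11.9  -0.1] [-0.1  0.3 -0.5]
1.0 [ 21.7 -17.   -0.1] [-0.1  0.3 -0.5]
1.05 [ 29.4 -21.7  -0.2] [-0.1  0.3 -0.5]
1.1 [ 37.2 -26.1  -0.2] [-0.1  0.3 -0.5]
```

```bash
python3 -m handwheel '[[[7,-6.5,0,0,0,0,-1],[14,-12,0,0,0,0,-1],[21.5,-17,0,0,0,0,-1],[29,-22,0,0,0,0,-1],[37,-26,0,0,0,0,-1]]]' 20
python3 -c "
from h import *
st();ang();arc(0,[1.15,1.2,1.25,1.3,1.35],1.5,3.5)"
```

```text
clock: 4.25
eef_pos: [516.7, -65.6, 238.6]
eef_rot: [-1.569, 0.01, -0.079]
wrist_force: [-3.9, -1.1, 3.1]
finger_gap: 11.1
t 4.25 pos [516.7 -65.6 238.6] rot [-1.569  0.01  -0.079] F [-3.9 -1.1  3.1] gap 11.1 q [-0.2   0.22  1.56  0.    1.37 -0.12]
hood 1.117 rad 183.2 y 0.1
1.15 [ 8.3 -3.3 -0.2] [-0.1  0.3 -0.6]
1.2 [16.6 -6.8 -0.2] [-0.1  0.3 -0.6]
1.25 [25.  -9.9 -0.3] [-0.1  0.3 -0.6]
1.3 [ 33.6 -12.6  -0.3] [-0.1  0.3 -0.6]
1.35 [ 42.3 -14.9  -0.3] [-0.1  0.3 -0.6]
```

```bash
python3 -m handwheel '[[[8,-4,0,0,0,0,-1],[16.5,-7.5,0,0,0,0,-1],[25,-10.5,0,0,0,0,-1],[33.5,-13.5,0,0,0,0,-1],[42,-15.5,0,0,0,0,-1]]]' 20
python3 -c "
from h import *
st();ang();arc(0,[1.4,1.45,1.5,1.55,1.6],1.5,3.5)"
```

```text
clock: 4.67
eef_pos: [559.0, -69.2, 254.6]
eef_rot: [-1.57, 0.01, -0.079]
wrist_force: [-0.4, -2.2, 0.2]
finger_gap: 11.4
t 4.67 pos [559.  -69.2 254.6] rot [-1.57   0.01  -0.079] F [-0.4 -2.2  0.2] gap 11.4 q [-0.19  0.31  1.42  0.    1.43 -0.11]
hood 1.364 rad 184.5 y 0.2
1.4 [ 8.9 -0.4 -0.2] [-0.1  0.3 -0.6]
1.45 [17.7 -1.8 -0.3] [-0.1  0.3 -0.6]
1.5 [26.7 -2.7 -0.3] [-0.1  0.3 -0.6]
1.55 [35.7 -3.2 -0.4] [-0.1  0.3 -0.6]
1.6 [44.7 -3.3 -0.4] [-0.1  0.3 -0.6]
```

```bash
python3 -m handwheel '[[[8,-1,0,0,0,0,-1],[17,-2.5,0,0,0,0,-1],[26,-3.5,0,0,0,0,-1],[35,-4,0,0,0,0,-1],[43,-4,0,0,0,0,-1]]]' 20
python3 -c "
from h import *
st();ang();arc(0,[1.62,1.66,1.7,1.74,1.78],1.5,4.5)"
```

```text
clock: 5.08
eef_pos: [602.2, -72.8, 258.7]
eef_rot: [-1.57, 0.01, -0.079]
wrist_force: [-0.7, -2.7, -0.7]
finger_gap: 11.6
t 5.08 pos [602.2 -72.8 258.7] rot [-1.57   0.01  -0.079] F [-0.7 -2.7 -0.7] gap 11.6 q [-0.18  0.41  1.27 -0.    1.47 -0.1 ]
hood 1.6 rad 184.8 y 0.3
1.62 [ 4.9  0.4 -0.3] [-0.   0.3 -0.6]
1.66 [12.1  0.8 -0.3] [-0.   0.3 -0.6]
1.7 [19.3  1.5 -0.4] [-0.   0.3 -0.6]
1.74 [26.4  2.5 -0.4] [-0.   0.3 -0.6]
1.78 [33.5  3.8 -0.4] [-0.   0.3 -0.6]
```

```bash
python3 -m handwheel '[[[7,0.5,0,0,0,0,-1],[14,1,0,0,0,0,-1],[21,1.5,0,0,0,0,-1],[27,2.5,0,0,0,0,-1],[32,3.5,0,0,0,0,-1]]]' 20
python3 -c "
from h import *
st();ang();arc(0,[1.8,1.82],1.5,4.5)"
```

```text
clock: 5.5
eef_pos: [634.7, -75.5, 254.8]
eef_rot: [-1.57, 0.01, -0.079]
wrist_force: [-1.2, -2.2, -0.4]
finger_gap: 11.2
t 5.5 pos [634.7 -75.5 254.8] rot [-1.57   0.01  -0.079] F [-1.2 -2.2 -0.4] gap 11.2 q [-0.18  0.49  1.17 -0.    1.5  -0.1 ]
hood 1.778 rad 184.8 y 0.3
1.8 [ 4.4  1.  -0.3] [-0.   0.3 -0.6]
1.82 [ 7.9  1.8 -0.4] [-0.   0.3 -0.6]
```

```bash
python3 -m handwheel '[[[3,0.5,0,0,0,0,-1],[5,1,0,0,0,0,-1],[5,1,0,0,0,0,-1],[5,1,0,0,0,0,-1]]]' 20
python3 -c "
from h import *
st();ang();snap('c_side',(130,20,330,220),'side',3)"
```

```text
clock: 5.83
eef_pos: [638.9, -75.8, 254.0]
eef_rot: [-1.57, 0.013, -0.079]
wrist_force: [-8.9, -1.2, 3.9]
finger_gap: 11.1
t 5.83 pos [638.9 -75.8 254. ] rot [-1.57   0.013 -0.079] F [-8.9 -1.2  3.9] gap 11.1 q [-0.17  0.5   1.15 -0.    1.5  -0.1 ]
hood 1.801 rad 184.9 y 0.3
```

View pics/c_side.png

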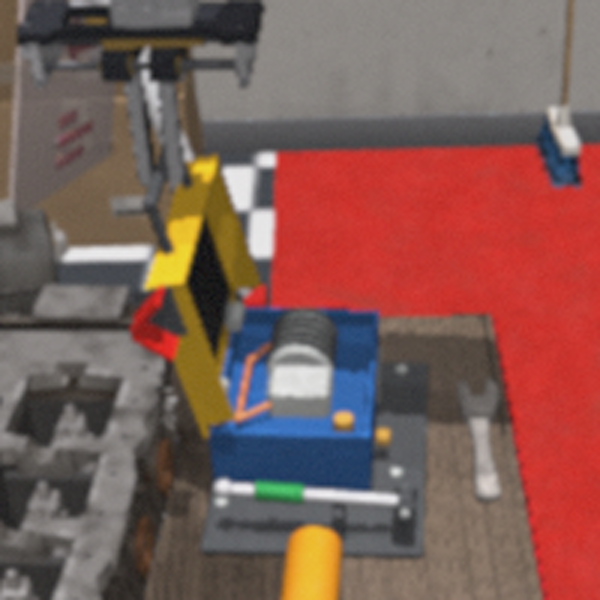

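```bash
python3 -m handwheel '[[[-1.5,0,0,0,0,0,-0.6],[-1.5,0,0,0,0,0,-0.4],[-1.5,0,0,0,0,0,-0.1],[-1.5,0,0,0,0,0,-0.1],[-1.5,0,0,0,0,0,-0.1]]]' 20
python3 -m handwheel '[[[0,-10,0,0,0,0,-0.1],[0,-22,0,0,0,0,-0.1],[0,-36,0,0,0,0,-0.1],[0,-50,0,0,0,0,-0.1],[0,-60,0,0,0,0,-0.1]]]' 20
python3 -c "
from h import *
st();p,d=snap('d_side',(130,20,330,220),'side',3);np.save('/tmp/s.npy',p);np.save('/tmp/sd.npy',d);p,d=snap('d_top',(230,70,430,220),'top',4);np.save('/tmp/t.npy',p);np.save('/tmp/td.npy',d)"
```

```text
clock: 6.3
eef_pos: [637.5, -75.7, 254.0]
eef_rot: [-1.57, 0.012, -0.079]
wrist_force: [0.3, -1.0, -0.2]
finger_gap: 40.4
clock: 6.72
eef_pos: [638.4, -75.7, 316.1]
eef_rot: [-1.57, 0.01, -0.079]
wrist_force: [0.1, -0.3, 0.1]
finger_gap: 42.5
t 6.72 pos [638.4 -75.7 316.1] rot [-1.57   0.01  -0.079] F [ 0.1 -0.3  0.1] gap 42.5 q [-0.17  0.48  1.04 -0.    1.63 -0.1 ]
```

View pics/d_side.png

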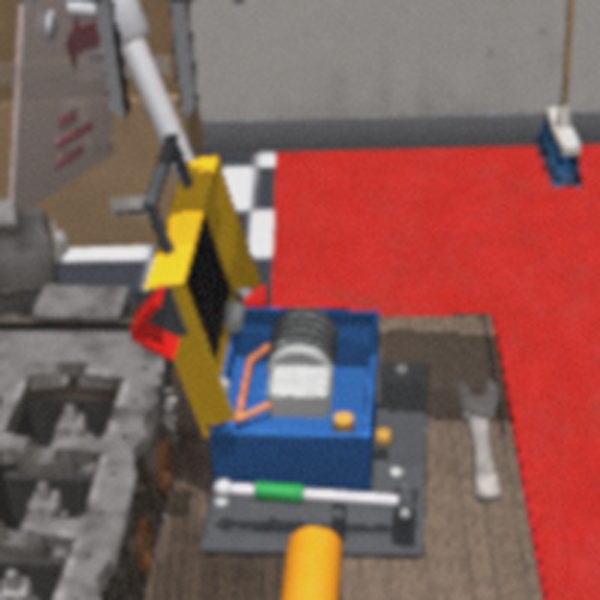

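View pics/d_top.png

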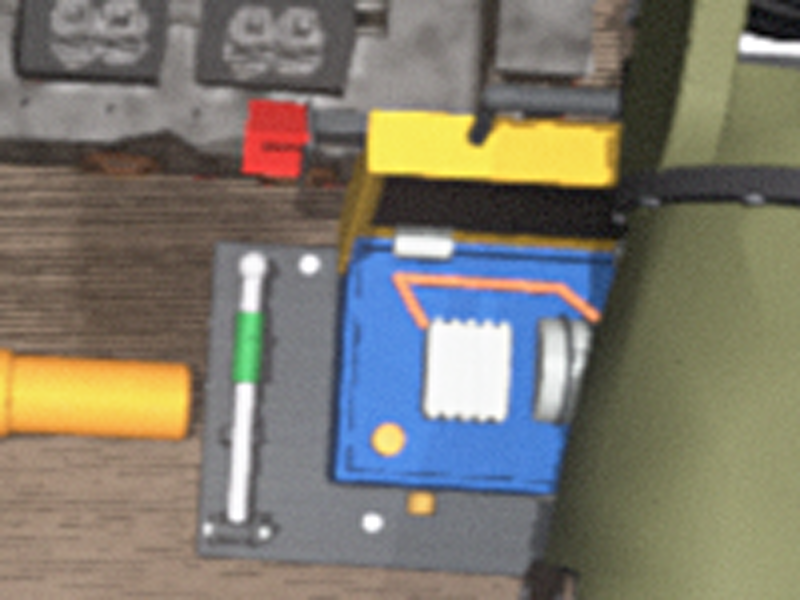

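```bash
cat >> h.py <<'E'
def tri(uvs,uvt):
    (o1,d1),(o2,d2)=ray("side",uvs),ray("top",uvt); d1=d1[0]/np.linalg.norm(d1[0]);d2=d2[0]/np.linalg.norm(d2[0])
    A=np.c_[d1,-d2]; x=np.linalg.lstsq(A,o2-o1,rcond=None)[0]; a=o1+d1*x[0];b=o2+d2*x[1]
    return (a+b)/2,np.linalg.norm(a-b)
def green(p,lo=(50,120,60),hi=(85,255,255)):
    m=cv2.inRange(cv2.cvtColor(p,cv2.COLOR_RGB2HSV),lo,hi); m[:, :190]=0; m[:100]=0;m[220:]=0
    cs,_=cv2.findContours(m,cv2.RETR_EXTERNAL,cv2.CHAIN_APPROX_NONE);c=max(cs,key=cv2.contourArea)
    M=cv2.moments(c); return (M['m10']/M['m00'],M['m01']/M['m00']),cv2.contourArea(c)
def loc(P): return C.inv().apply(np.array(P)-O)
E
python3 - <<'E'
from h import *
s=np.load('/tmp/s.npy');t=np.load('/tmp/t.npy');td=np.load('/tmp/td.npy')
gs,gt=green(s),green(t);print(gs,gt)
P,e=tri(gs[0],gt[0]);print("grip",P.round(1),e.round(1),"loc",loc(P).round(1))
P,e=tri((130+223/3,20+486/3),(230+252/4,70+263/4));print("tip",P.round(1),e.round(1),"loc",loc(P).round(1))
m=cv2.inRange(cv2.cvtColor(t,cv2.COLOR_RGB2HSV),(10,150,120),(22,255,255));m[:,290:]=0;m[:140]=0;m[190:]=0
c=max(cv2.findContours(m,0,1)[0],key=cv2.contourArea);b=cv2.boxPoints(cv2.minAreaRect(c));print("sleeve",ray("top",b,25).round(0).tolist(),loc(ray("top",b,25)).round(0).tolist())
# socket at hood back
P=dep("top",[(230+272/4,70+130/4)],td);print("red",P,loc(P), "pred sock",loc(sock(1.8)))
for uv in ((230+300/4,70+150/4),):print(loc(dep("top",[uv],td)))
print("block",loc(dep("top",[(260,95),(300,90)],td)).round(0))
E
```

```text
((222.5808823529412, 183.06372549019605), 68.0) ((291.5, 156.5), 70.0)
grip [553.   82.8  54.3] 2.7 loc [  3.2 151.1  54.3]
tip [598.4  78.6  56. ] 0.9 loc [ 48.9 150.7  56. ]
sleeve [[509.0, 247.0, 25.0], [557.0, 245.0, 25.0], [552.0, 114.0, 25.0], [503.0, 116.0, 25.0]] [[-55.0, 311.0, 25.0], [-6.0, 313.0, 25.0], [-1.0, 182.0, 25.0], [-49.0, 180.0, 25.0]]
red [[633.80373435  78.61474266 234.06268999]] [[ 84.0955762  153.78041186 234.06268999]] pred sock [ 89.53627231 150.         211.60019201]
[[ 79.40231477 138.84501014 215.87051948]]
block [[117. 229. 135.]
 [159. 140.  29.]]
```

```bash
cat >> h.py <<'E'
def orient(tilt,yaw=np.pi/2):
    "tool orientation: yaw about z rel. compressor, fingers tilted toward comp +x by tilt deg"
    return C*R.from_euler('y',-np.radians(tilt))*R.from_euler('z',yaw)*R.from_euler('x',-np.pi/2)
def go(locP,Rt=None):
    p,r=tool(); s=r.inv().apply(w(locP)-p); o=[s.round(1)]
    if Rt is not None: o.append(np.degrees((r.inv()*Rt).as_rotvec()).round(1))
    print(*o, "|",np.linalg.norm(s).round(1), "" if Rt is None else np.linalg.norm(o[1]).round(1))
E
python3 - <<'E'
from h import *
f=orient(30).apply([0,1,0]);print(C.inv().apply(f),C.inv().apply(orient(30).apply([1,0,0])))
p,_=tool();print(loc(p));go([-40,100,320],orient(30))
E
```

```text
[ 5.00000000e-01  7.28174300e-17 -8.66025404e-01] [1.26724378e-16 1.00000000e+00 1.66533454e-16]
[101.95265897   0.35230416 316.19510853]
[-141.4   -2.5  100.4] [-24.  -87.4 -23.8] | 173.5 93.7
```

```bash
python3 -m handwheel '[[[-10,-1,7,-1.7,-6.2,-1.7,-0.36],[-20,-2,14,-3.4,-12.4,-3.4,-0.36],[-30,-3,21,-5.1,-18.6,-5.1,-0.36],[-40,-4,28,-6.8,-24.8,-6.8,-0.36],[-50,-5,35,-8.5,-31,-8.5,-0.36]]]'
python3 -c "
from h import *
st();go([-40,100,320],orient(30))"
```

```text
clock: 7.23
eef_pos: [591.0, -36.4, 320.9]
eef_rot: [-1.748, -0.093, 0.478]
wrist_force: [0.2, -0.5, -0.5]
finger_gap: 30.0
t 7.23 pos [591.  -36.4 320.9] rot [-1.748 -0.093  0.478] F [ 0.2 -0.5 -0.5] gap 30.0 q [-0.08  0.24  1.36 -0.1   1.37 -0.54]
[-42.6 -21.2 101. ] [-15.4 -56.1 -15.3] | 111.6 60.2
```

```bash
python3 -m handwheel '[[[-5,-2,11,-1.7,-6.2,-1.7,-0.36],[-10,-5,22,-3.4,-12.4,-3.4,-0.36],[-15,-7,33,-5.1,-18.6,-5.1,-0.36],[-19,-10,45,-6.8,-24.8,-6.8,-0.36],[-24,-12,56,-8.5,-31,-8.5,-0.36]]]'
python3 -c "
from h import *
st();go([-40,100,320],orient(30));go([-40,150,200],orient(30))"
```

```text
clock: 7.65
eef_pos: [542.6, 3.9, 320.1]
eef_rot: [-1.954, -0.085, 1.047]
wrist_force: [0.6, 0.4, -0.4]
finger_gap: 30.2
t 7.65 pos [542.6   3.9 320.1] rot [-1.954 -0.085  1.047] F [ 0.6  0.4 -0.4] gap 30.2 q [-0.    0.01  1.65 -0.13  1.11 -1.  ]
[  8.8 -17.1  44.7] [ -6.8 -24.7  -6.7] | 48.6 26.5
[ 43.7  89.4 110.6] [ -6.8 -24.7  -6.7] | 148.7 26.5
```

```bash
python3 -m handwheel '[[[8,8,20,-1.4,-5,-1.4,-0.36],[16,24,40,-2.8,-10,-2.8,-0.36],[25,45,62,-4.2,-15,-4.2,-0.36],[34,66,86,-5.6,-20,-5.6,-0.36],[44,89,111,-6.8,-24.7,-6.7,-0.36]]]'
python3 -c "
from h import *
st();go([-48,151,157],orient(30));go([-3,151,79]);go([17,151,44.5]);
snap('e_top',(230,70,430,220),'top',4)
snap('e_side',(130,20,330,220),'side',3)"
```

```text
clock: 8.07
eef_pos: [508.6, 86.6, 199.1]
eef_rot: [-2.096, 0.0, 1.49]
wrist_force: [1.4, -0.2, 0.0]
finger_gap: 29.8
t 8.07 pos [508.6  86.6 199.1] rot [-2.096  0.     1.49 ] F [ 1.4 -0.2  0. ] gap 29.8 q [ 0.16 -0.01  2.   -0.2   0.65 -1.2 ]
[-0.1 33.1 26.9] [0.1 0.2 0.1] | 42.6 0.2
[ -0.2 123.1  27.1] | 126.1 
[ -0.3 163.   27.1] | 165.2
```

View pics/e_side.png

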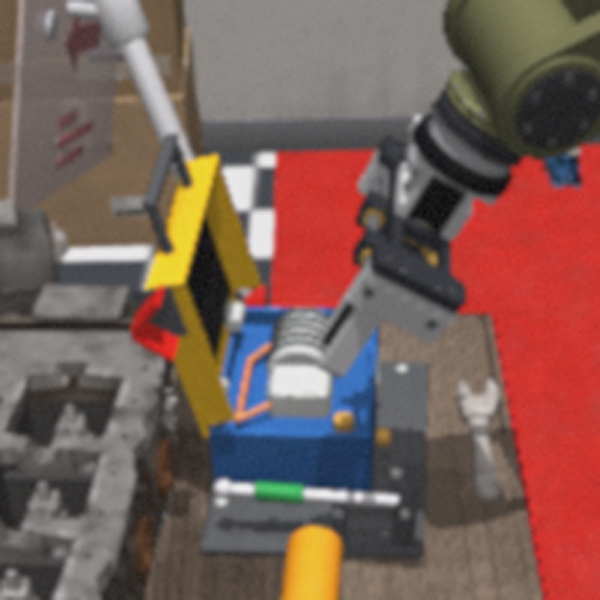

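```bash
python3 -m handwheel '[[[0,18,12,0,0,0,-0.36],[0,45,27,0,0,0,-0.36],[0,75,27,0,0,0,-0.36],[0,100,27,0,0,0,-0.36],[0,115,27,0,0,0,-0.36]]]'
python3 -c "
from h import *
st();go([17,151,44.5],orient(30));
snap('f_top',(230,70,430,220),'top',4)
snap('f_side',(130,20,330,220),'side',3)"
```

```text
clock: 8.58
eef_pos: [540.8, 83.1, 80.8]
eef_rot: [-2.086, 0.002, 1.486]
wrist_force: [-0.0, -0.4, -0.5]
finger_gap: 30.4
t 8.58 pos [540.8  83.1  80.8] rot [-2.086e+00  2.000e-03  1.486e+00] F [-0.  -0.4 -0.5] gap 30.4 q [ 0.14  0.26  2.02 -0.31  0.37 -1.09]
[ 0.7 44.4 -4.7] [-0.5  0.1 -0.1] | 44.6 0.5
```

View pics/f_side.png

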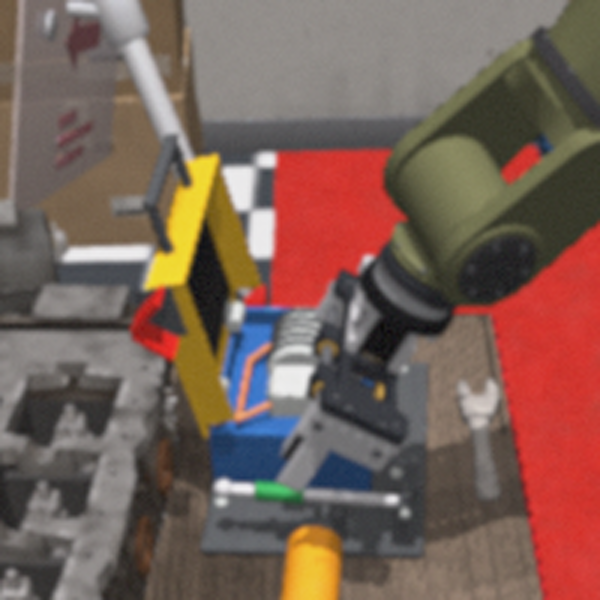

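View pics/f_top.png

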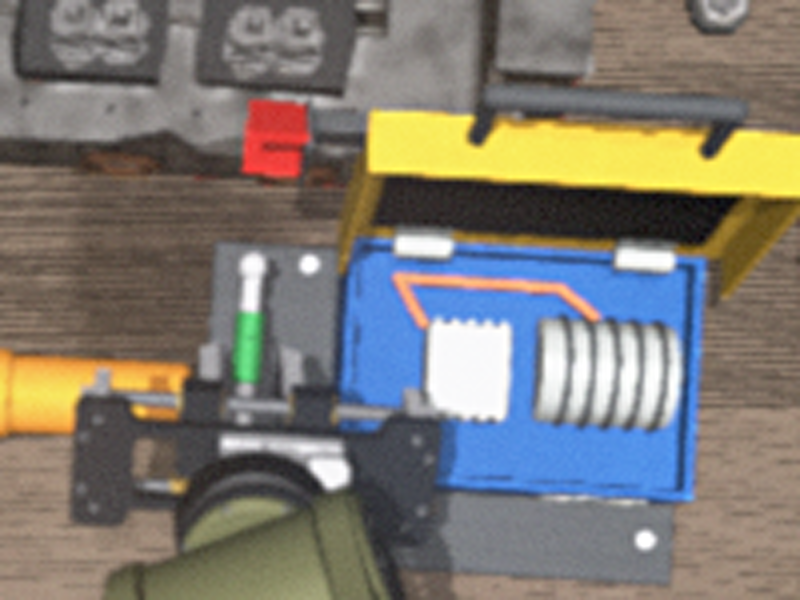

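```bash
python3 -m handwheel '[[[0,8,-4,0,0,0,-0.36],[0,18,-5,0,0,0,-0.36],[0,30,-5,0,0,0,-0.36],[0,39,-5,0,0,0,-0.36],[0,44,-5,0,0,0,-0.36]]]'
python3 -c "
from h import *
st();go([17,151,44.5],orient(30))"
```

```text
clock: 9.1
eef_pos: [566.8, 80.4, 45.5]
eef_rot: [-2.085, 0.002, 1.485]
wrist_force: [0.5, -0.0, 0.2]
finger_gap: 30.3
t 9.1 pos [566.8  80.4  45.5] rot [-2.085e+00  2.000e-03  1.485e+00] F [ 0.5 -0.   0.2] gap 30.3 q [ 0.13  0.37  1.97 -0.35  0.31 -1.05]
[1.1 0.8 0.7] [-0.5  0.  -0.1] | 1.5 0.5
```

```bash
python3 -m handwheel '[[[1,0,0,0,0,0,-1],[1,0,0,0,0,0,-1],[1,0,0,0,0,0,-1],[1,0,0,0,0,0,-1]]]' 20
python3 - <<'E'
from h import *
st();p,r=tool();g=loc(p-11*r.apply([0,1,0]));print("grasp loc",g,"r",np.hypot(g[0]+100,g[2]-45),"ang",np.arctan2(g[2]-45,g[0]+100))
E
```

```text
clock: 9.43
eef_pos: [567.1, 81.2, 46.3]
eef_rot: [-2.086, 0.002, 1.485]
wrist_force: [2.0, -3.9, 0.5]
finger_gap: 15.1
t 9.43 pos [567.1  81.2  46.3] rot [-2.086e+00  2.000e-03  1.485e+00] F [ 2.  -3.9  0.5] gap 15.1 q [ 0.13  0.37  1.97 -0.35  0.31 -1.05]
grasp loc [ 11.96241931 150.70552796  55.82894762] r 112.48488540204765 ang 0.09641957472728913
```

```bash
cat >> h.py <<'E'
def rod(ts,rr=112.5,bx=0,bz=0):
    p,r=tool(); gp=p-11*r.apply([0,1,0]); g=loc(gp)
    print("grasp",g.round(1),"r",np.hypot(g[0]+100,g[2]-45).round(1),"ang",np.arctan2(g[2]-45,g[0]+100).round(3))
    for t in ts:
        s=r.inv().apply(w([-100+bx+rr*np.cos(t),g[1],45+bz+rr*np.sin(t)])-gp); print(t,s.round(1))
E
python3 -c "
from h import *
rod([.15,.22,.29,.36,.43])"
```

```text
grasp [ 12.  150.7  55.8] r 112.5 ang 0.096
0.15 [-0.  -5.6 -2.3]
0.22 [ -0.  -13.   -4.9]
0.29 [ -0.1 -20.6  -6.9]
0.36 [ -0.1 -28.4  -8.4]
0.43 [ -0.1 -36.2  -9.3]
```

```bash
python3 -m handwheel '[[[0,-5.5,-2.5,0,0,0,-1],[0,-13,-5,0,0,0,-1],[0,-20.5,-7,0,0,0,-1],[0,-28.5,-8.5,0,0,0,-1],[0,-36,-9.5,0,0,0,-1]]]' 20
python3 -c "
from h import *
st();rod([.5,.57,.64,.71,.78])"
```

```text
clock: 9.85
eef_pos: [557.3, 82.0, 83.3]
eef_rot: [-2.086, 0.002, 1.485]
wrist_force: [1.1, -3.5, -3.0]
finger_gap: 15.3
t 9.85 pos [557.3  82.   83.3] rot [-2.086e+00  2.000e-03  1.485e+00] F [ 1.1 -3.5 -3. ] gap 15.3 q [ 0.13  0.28  1.98 -0.29  0.39 -1.11]
grasp [  2.2 150.7  92.8] r 112.8 ang 0.438
0.5 [-0. -7. -0.]
0.57 [ -0.  -14.9   0.1]
0.64 [ -0.1 -22.7   0.9]
0.71 [ -0.1 -30.5   2.1]
0.78 [ -0.1 -38.2   3.9]
```

```bash
python3 -m handwheel '[[[0,-7,0,0,0,0,-1],[0,-15,0,0,0,0,-1],[0,-22.5,1,0,0,0,-1],[0,-30.5,2,0,0,0,-1],[0,-38,4,0,0,0,-1]]]' 20
python3 -c "
from h import *
st();rod([.85,.92,.99,1.05,1.1])"
```

```text
clock: 10.27
eef_pos: [534.8, 83.9, 115.2]
eef_rot: [-2.086, 0.003, 1.485]
wrist_force: [3.1, -5.8, -1.4]
finger_gap: 15.5
t 10.27 pos [534.8  83.9 115.2] rot [-2.086  0.003  1.485] F [ 3.1 -5.8 -1.4] gap 15.5 q [ 0.14  0.18  2.01 -0.26  0.46 -1.13]
grasp [-20.4 150.7 124.8] r 112.7 ang 0.787
0.85 [-0.  -6.7  2.4]
0.92 [ -0.  -14.1   5.2]
0.99 [ -0.1 -21.2   8.5]
1.05 [ -0.1 -27.1  11.8]
1.1 [ -0.1 -31.9  14.8]
```

```bash
python3 -m handwheel '[[[0,-6.5,2.5,0,0,0,-1],[0,-14,5,0,0,0,-1],[0,-21,8.5,0,0,0,-1],[0,-27,12,0,0,0,-1],[0,-32,15,0,0,0,-1]]]' 20
python3 -c "
from h import *
st();rod([1.1]);
p,d=snap('g_side',(130,20,330,220),'side',3);np.save('/tmp/s.npy',p)
p,d=snap('g_top',(230,70,430,220),'top',4);np.save('/tmp/t.npy',p)
print(loc(tip(1.1)),proj('side',[tip(1.1),tip(1.1,103)]),proj('top',[tip(1.1),tip(1.1,103)]))"
```

```text
clock: 10.68
eef_pos: [505.6, 86.3, 136.4]
eef_rot: [-2.087, 0.003, 1.485]
wrist_force: [1.8, -7.3, -1.6]
finger_gap: 15.5
t 10.68 pos [505.6  86.3 136.4] rot [-2.087  0.003  1.485] F [ 1.8 -7.3 -1.6] gap 15.5 q [ 0.16  0.08  2.07 -0.26  0.5  -1.13]
grasp [-49.8 150.6 146. ] r 112.8 ang 1.109
1.1 [ 0.   1.  -0.3]
[-32.64097597 150.         177.34429297] [[236.13559612 141.47647519]
 [245.54203656 156.1033996 ]] [[294.2553164  167.13780755]
 [292.44797226 178.76029605]]
```

View pics/g_side.png

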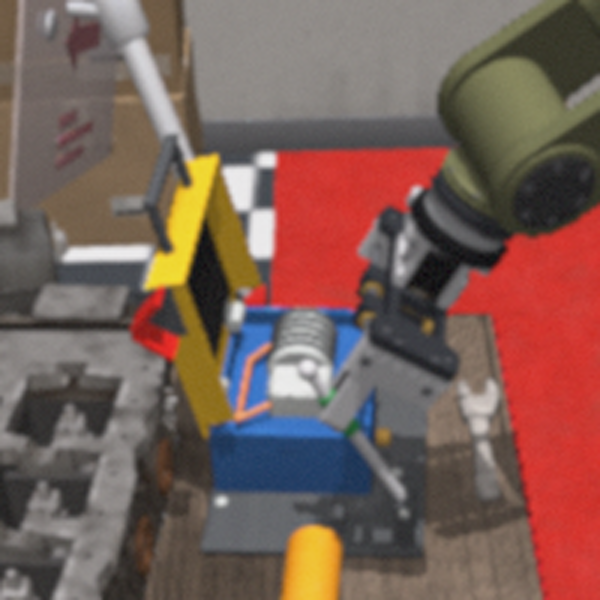

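View pics/g_top.png

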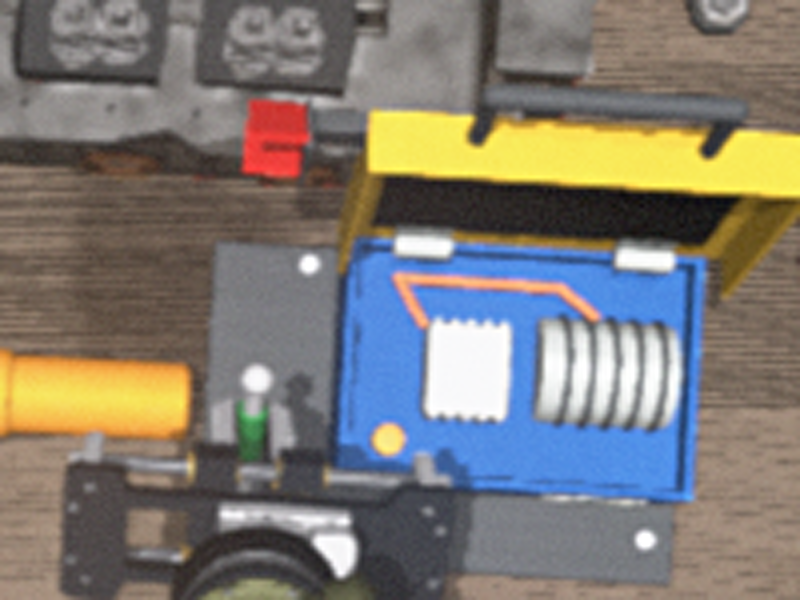

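Run:
```python
from h import *
P,e=tri((130+311/3,20+369/3),(230+257/4,70+380/4));l=loc(P);print(l.round(1),e,np.arctan2(l[2]-45,l[0]+100),np.hypot(l[2]-45,l[0]+100))
rod([1.14,1.16])
```

```text
[-27.4 150.1 173. ] 1.12289896205401 1.055052934942822 147.15805963259487
grasp [-49.9 150.6 146. ] r 112.8 ang 1.111
1.14 [-0.  -2.5  2.1]
1.16 [-0.  -4.4  3.4]
```

```bash
python3 -m handwheel '[[[0,-2,1.5,0,0,0,-1],[0,-4,3,0,0,0,-1],[0,-4,3,0,0,0,-1]]]' 20
python3 -c "
from h import *
st();rod([1.1]);
p,d=snap('h_side',(200,110,280,170),'side',8);np.save('/tmp/s.npy',p)
p,d=snap('h_top',(260,140,320,190),'top',8);np.save('/tmp/t.npy',p)"
```

```text
clock: 11.03
eef_pos: [500.3, 86.7, 139.0]
eef_rot: [-2.087, 0.003, 1.485]
wrist_force: [-0.0, -4.9, 0.2]
finger_gap: 15.5
t 11.03 pos [500.3  86.7 139. ] rot [-2.087  0.003  1.485] F [-0.  -4.9  0.2] gap 15.5 q [ 0.16  0.07  2.08 -0.26  0.51 -1.13]
grasp [-55.  150.6 148.5] r 112.9 ang 1.161
1.1 [ 0.   5.8 -3.6]
```

View pics/h_side.png

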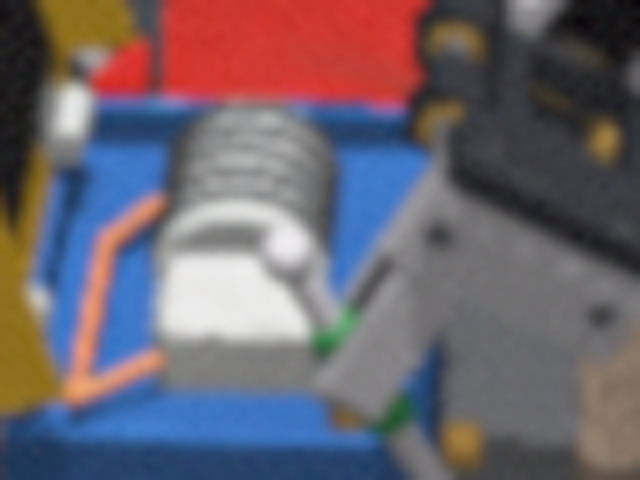

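View pics/h_top.png

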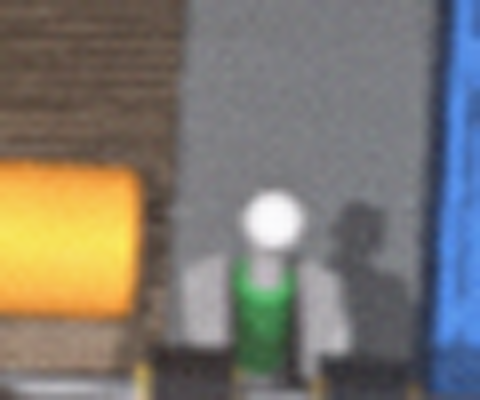

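```bash
python3 -m handwheel '[[[0,0,0,0,0,0,-0.8],[0,0,0,0,0,0,-0.6],[0,0,0,0,0,0,-0.25],[0,0,0,0,0,0,-0.25],[0,0,0,0,0,0,-0.25]]]' 20
python3 -m handwheel '[[[0,-8,0,0,0,0,-0.25],[0,-25,0,0,0,0,-0.25],[0,-50,0,0,0,0,-0.25],[0,-80,0,0,0,0,-0.25],[0,-115,0,0,0,0,-0.25]]]' 20
python3 -c "
from h import *
st();
p,d=snap('i_side',(130,20,330,220),'side',3);np.save('/tmp/s.npy',p)
p,d=snap('i_top',(230,70,430,220),'top',4);np.save('/tmp/t.npy',p)
go([-40,60,330],orient(0,0));print(loc([637.5,-75.7,254]))"
```

```text
clock: 11.55
eef_pos: [500.5, 86.9, 139.0]
eef_rot: [-2.087, 0.003, 1.485]
wrist_force: [-1.0, 0.4, -0.4]
finger_gap: 33.7
clock: 11.97
eef_pos: [442.6, 92.0, 239.5]
eef_rot: [-2.085, 0.003, 1.485]
wrist_force: [-0.2, -0.0, 0.5]
finger_gap: 35.5
t 11.97 pos [442.6  92.  239.5] rot [-2.085  0.003  1.485] F [-0.2 -0.   0.5] gap 35.5 q [ 0.21 -0.21  2.07 -0.2   0.79 -1.17]
[ -91.7  -41.1 -100.5] [23.5 87.7 23.5] | 142.1 93.8
[100.8334273    0.33157178 254.        ]
```

View pics/i_side.png

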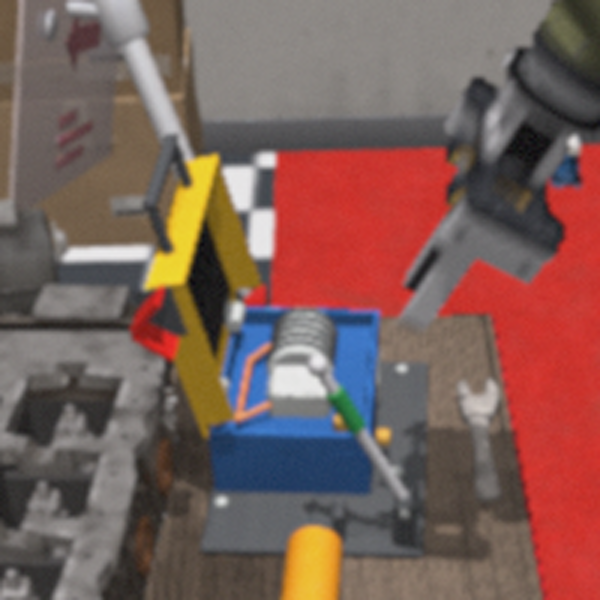

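View pics/i_top.png

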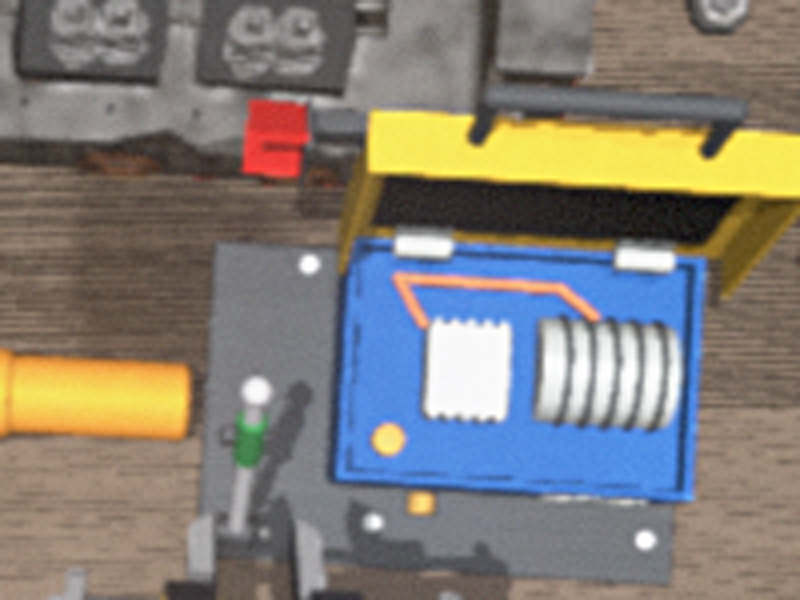

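```bash
python3 -m handwheel '[[[-20,-18,-20,1.6,6.2,1.6,-0.1],[-40,-36,-40,3.3,12.4,3.3,-0.1],[-60,-50,-60,5,18.6,5,-0.1],[-80,-60,-75,6.6,24.8,6.6,-0.1],[-92,-60,-85,8.3,31,8.3,-0.1]]]'
python3 -c "
from h import *
st();go([20,20,330],orient(0,0))"
```

```text
clock: 12.48
eef_pos: [479.9, -4.2, 341.2]
eef_rot: [-1.919, -0.102, 0.929]
wrist_force: [-0.3, 0.8, 0.0]
finger_gap: 42.6
t 12.48 pos [479.9  -4.2 341.2] rot [-1.919 -0.102  0.929] F [-0.3  0.8  0. ] gap 42.6 q [-0.02 -0.13  1.73 -0.13  1.2  -0.9 ]
[  9.8  42.2 -80.5] [15.2 56.4 15.3] | 91.4 60.4
```

```bash
python3 -m handwheel '[[[1,5,-10,1.7,6.3,1.7,-0.1],[2,10,-20,3.4,12.6,3.4,-0.1],[3,15,-32,5.1,18.8,5.1,-0.1],[4,20,-44,6.8,25,6.8,-0.1],[5,24,-52,8.5,31.3,8.5,-0.1]]]'
python3 -c "
from h import *
st();go([100,0.5,330],orient(0,0))"
```

```text
clock: 12.9
eef_pos: [529.6, -34.4, 336.1]
eef_rot: [-1.709, -0.088, 0.355]
wrist_force: [-0.6, 0.3, -0.1]
finger_gap: 42.1
t 12.9 pos [529.6 -34.4 336.1] rot [-1.709 -0.088  0.355] F [-0.6  0.3 -0.1] gap 42.1 q [-0.09  0.11  1.47 -0.09  1.42 -0.43]
[ 85.2  23.9 -73.1] [ 6.7 24.8  6.7] | 114.8 26.5
```

```bash
python3 -m handwheel '[[[17,4,-15,1.4,5.2,1.4,-0.1],[34,8,-30,2.8,10.4,2.8,-0.1],[51,12,-45,4.2,15.6,4.2,-0.1],[68,17,-59,5.6,20.8,5.6,-0.1],[85,22,-73,6.7,24.8,6.7,-0.1]]]'
python3 -c "
from h import *
st();go([101,0.5,254],orient(0,0));snap('j_side',(130,20,330,220),'side',3)"
```

```text
clock: 13.32
eef_pos: [637.2, -75.7, 330.8]
eef_rot: [-1.569, 0.003, -0.089]
wrist_force: [0.2, -0.2, 0.1]
finger_gap: 42.4
t 13.32 pos [637.2 -75.7 330.8] rot [-1.569  0.003 -0.089] F [ 0.2 -0.2  0.1] gap 42.4 q [-0.18  0.47  1.02  0.    1.65 -0.09]
[ 0.7 76.8  0.1] [-0.1 -0.3 -0.2] | 76.8 0.4
```

View pics/j_side.png

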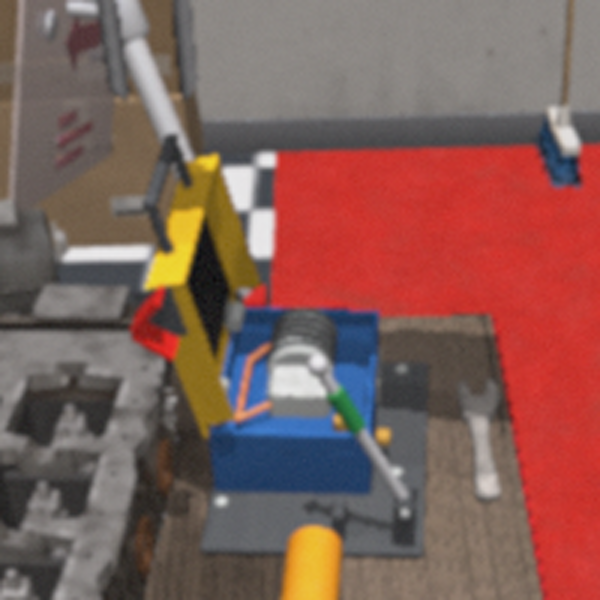

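```bash
python3 -m handwheel '[[[1,18,0,0,0,0,-0.1],[1,38,0,0,0,0,-0.1],[1,56,0,0,0,0,-0.1],[1,69,0,0,0,0,-0.1],[1,76,0,0,0,0,-0.1]]]'
python3 -m handwheel '[[[0,0,0,0,0,0,-0.1],[0,0,0,0,0,0,-1],[0,0,0,0,0,0,-1],[0,0,0,0,0,0,-1],[0,0,0,0,0,0,-1]]]' 20
python3 -c "
from h import *
st();ang();arc(0,[1.76,1.72,1.67,1.62,1.57],1.5,4.5)"
```

```text
clock: 13.78
eef_pos: [639.4, -77.0, 249.2]
eef_rot: [-1.567, 0.011, -0.095]
wrist_force: [0.4, -0.0, 0.0]
finger_gap: 42.8
clock: 14.2
eef_pos: [639.5, -77.0, 250.0]
eef_rot: [-1.567, 0.009, -0.095]
wrist_force: [-0.1, -0.5, -0.9]
finger_gap: 18.7
t 14.2 pos [639.5 -77.  250. ] rot [-1.567  0.009 -0.095] F [-0.1 -0.5 -0.9] gap 18.7 q [-0.18  0.5   1.16  0.    1.49 -0.08]
hood 1.81 rad 181.2 y -0.8
1.76 [-7.7 -5.2  0.7] [-0.2 -0.6 -0.5]
1.72 [-14.8  -6.3   0.7] [-0.2 -0.6 -0.5]
1.67 [-23.7  -7.4   0.6] [-0.2 -0.6 -0.5]
1.62 [-32.7  -8.    0.5] [-0.2 -0.6 -0.5]
1.57 [-41.7  -8.1   0.4] [-0.2 -0.6 -0.5]
```

```bash
python3 -m handwheel '[[[0,0,0,0,0,0,-1],[0,0,0,0,0,0,-1],[0,0,0,0,0,0,-1]]]' 25
python3 -c "
from h import *
st();ang();arc(0,[1.76,1.72,1.67,1.62,1.57],1.5,0.8)"
```

```text
clock: 14.45
eef_pos: [638.7, -76.9, 250.2]
eef_rot: [-1.567, 0.012, -0.095]
wrist_force: [-9.6, -0.1, 2.3]
finger_gap: 11.3
t 14.45 pos [638.7 -76.9 250.2] rot [-1.567  0.012 -0.095] F [-9.6 -0.1  2.3] gap 11.3 q [-0.18  0.5   1.16  0.    1.49 -0.08]
hood 1.806 rad 181.2 y -0.8
1.76 [-6.8 -1.3  0.7] [-0.2 -0.6 -0.7]
1.72 [-13.9  -2.4   0.7] [-0.2 -0.6 -0.7]
1.67 [-22.9  -3.4   0.6] [-0.2 -0.6 -0.7]
1.62 [-31.9  -4.    0.5] [-0.2 -0.6 -0.7]
1.57 [-40.9  -4.1   0.4] [-0.2 -0.6 -0.7]
```

```bash
python3 -m handwheel '[[[-7,-1.5,0,0,0,0,-1],[-14,-2.5,0,0,0,0,-1],[-23,-3.5,0,0,0,0,-1],[-32,-4,0,0,0,0,-1],[-41,-4,0,0,0,0,-1]]]' 25
python3 -c "
from h import *
st();ang();arc(0,[1.52,1.47,1.42,1.37,1.32],1.5,0.8)"
```

```text
clock: 14.87
eef_pos: [597.5, -73.2, 255.6]
eef_rot: [-1.568, 0.01, -0.095]
wrist_force: [1.6, -1.1, 3.8]
finger_gap: 10.9
t 14.87 pos [597.5 -73.2 255.6] rot [-1.568  0.01  -0.095] F [ 1.6 -1.1  3.8] gap 10.9 q [-0.18  0.4   1.29  0.    1.46 -0.09]
hood 1.575 rad 181.6 y -0.6
1.52 [-8.4  1.1  0.5] [-0.2 -0.6 -0.5]
1.47 [-17.3   1.9   0.4] [-0.2 -0.6 -0.5]
1.42 [-26.2   3.1   0.3] [-0.2 -0.6 -0.5]
1.37 [-35.1   4.8   0.2] [-0.2 -0.6 -0.5]
1.32 [-43.8   6.9   0.1] [-0.2 -0.6 -0.5]
```

```bash
python3 -m handwheel '[[[-8.5,0.5,0,0,0,0,-1],[-17.5,1.3,0,0,0,0,-1],[-26,2.5,0,0,0,0,-1],[-35,4.2,0,0,0,0,-1],[-44,6.3,0,0,0,0,-1]]]' 25
python3 -c "
from h import *
st();ang();arc(0,[1.28,1.23,1.18,1.14,1.1],1.5,1.3)"
```

```text
clock: 15.28
eef_pos: [552.9, -69.1, 250.4]
eef_rot: [-1.568, 0.008, -0.095]
wrist_force: [0.9, -1.4, 0.8]
finger_gap: 11.2
t 15.28 pos [552.9 -69.1 250.4] rot [-1.568  0.008 -0.095] F [ 0.9 -1.4  0.8] gap 11.2 q [-0.19  0.3   1.44  0.    1.41 -0.1 ]
hood 1.326 rad 181.8 y -0.3
1.28 [-6.1  2.7  0.2] [-0.2 -0.6 -0.4]
1.23 [-14.6   5.5   0.1] [-0.2 -0.6 -0.4]
1.18 [-23.    8.8   0. ] [-0.2 -0.6 -0.4]
1.14 [-29.6  11.8  -0.1] [-0.2 -0.6 -0.4]
1.1 [-36.1  14.9  -0.1] [-0.2 -0.6 -0.4]
```

```bash
python3 -m handwheel '[[[-6,2.5,0,0,0,0,-1],[-14.5,5,0,0,0,0,-1],[-23,8.3,0,0,0,0,-1],[-29.5,11.3,0,0,0,0,-1],[-36,14.5,0,0,0,0,-1]]]' 25
python3 -c "
from h import *
st();ang();arc(0,[1.07,1.03,1.0,.97,.94],1.2,1.3)
p,d=snap('k_side',(180,70,300,190),'side',5)"
```

```text
clock: 15.7
eef_pos: [516.4, -65.7, 236.2]
eef_rot: [-1.568, 0.007, -0.095]
wrist_force: [-0.1, -2.7, 0.1]
finger_gap: 11.3
t 15.7 pos [516.4 -65.7 236.2] rot [-1.568  0.007 -0.095] F [-0.1 -2.7  0.1] gap 11.3 q [-0.2   0.22  1.57  0.    1.36 -0.1 ]
hood 1.109 rad 181.2 y 0.0
1.07 [-4.5  3.1 -0.1] [-0.1 -0.6 -0.4]
1.03 [-10.8   6.7  -0.1] [-0.1 -0.6 -0.4]
1.0 [-15.3   9.6  -0.2] [-0.1 -0.6 -0.4]
0.97 [-19.8  12.6  -0.2] [-0.1 -0.6 -0.4]
0.94 [-24.2  15.7  -0.3] [-0.1 -0.6 -0.4]
```

View pics/k_side.png

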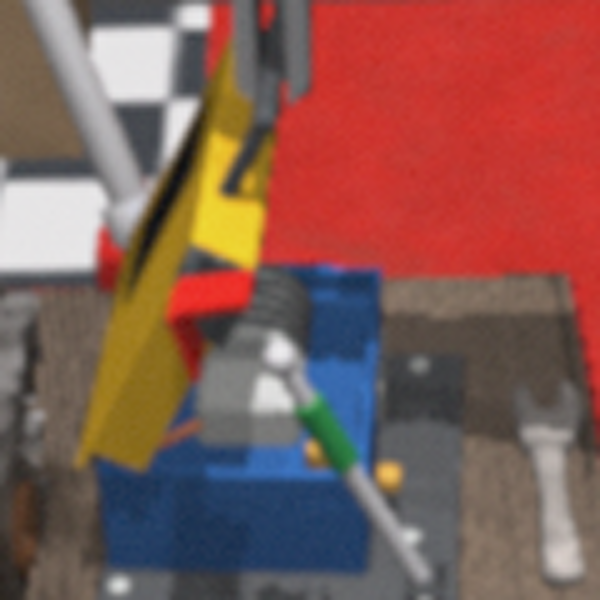

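```bash
python3 -m handwheel '[[[-4.5,3,0,0,0,0,-1],[-9.5,6,0,0,0,0,-1],[-14.5,9,0,0,0,0,-1],[-19,12,0,0,0,0,-1],[-22.5,14.5,0,0,0,0,-1]]]' 25
python3 -c "
from h import *
st();ang();arc(0,[.92,.9,.88,.86,.84,.82,.8,.78],1,1.3)
p,d=snap('l_side',(180,70,300,190),'side',5)"
```

```text
clock: 16.17
eef_pos: [492.4, -63.5, 220.8]
eef_rot: [-1.568, 0.009, -0.095]
wrist_force: [0.2, -3.8, -1.1]
finger_gap: 11.1
t 16.17 pos [492.4 -63.5 220.8] rot [-1.568  0.009 -0.095] F [ 0.2 -3.8 -1.1] gap 11.1 q [-0.2   0.18  1.65  0.    1.32 -0.11]
hood 0.951 rad 180.4 y 0.2
0.92 [-3.2  2.4 -0.3] [-0.1 -0.6 -0.5]
0.9 [-6.1  4.6 -0.3] [-0.1 -0.6 -0.5]
0.88 [-8.8  6.9 -0.4] [-0.1 -0.6 -0.5]
0.86 [-11.6   9.2  -0.4] [-0.1 -0.6 -0.5]
0.84 [-14.3  11.6  -0.4] [-0.1 -0.6 -0.5]
0.82 [-16.9  14.1  -0.5] [-0.1 -0.6 -0.5]
0.8 [-19.5  16.6  -0.5] [-0.1 -0.6 -0.5]
0.78 [-22.   19.2  -0.5] [-0.1 -0.6 -0.5]
```

View pics/l_side.png

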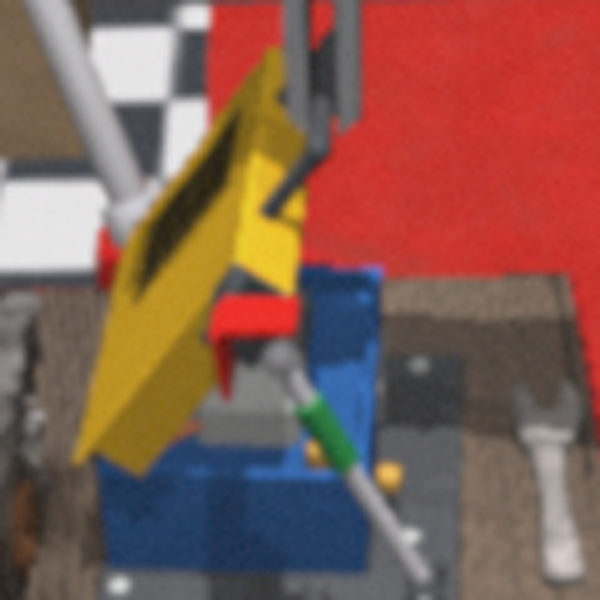

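```bash
python3 -m handwheel '[[[-3,2.5,0,0,0,0,-1],[-6,4.5,0,0,0,0,-1],[-8.5,7,0,0,0,0,-1],[-10.5,8.5,0,0,0,0,-1],[-11.5,9.2,0,0,0,0,-1]]]' 25
python3 -c "
from h import *
st();ang();arc(0,[.84,.82,.8,.78],1,1.3)
p,d=snap('m_side',(180,70,300,190),'side',5)"
```

```text
clock: 16.63
eef_pos: [480.2, -62.1, 211.0]
eef_rot: [-1.568, 0.01, -0.095]
wrist_force: [1.7, -1.5, -2.7]
finger_gap: 11.3
t 16.63 pos [480.2 -62.1 211. ] rot [-1.568  0.01  -0.095] F [ 1.7 -1.5 -2.7] gap 11.3 q [-0.21  0.16  1.7   0.    1.29 -0.11]
hood 0.864 rad 180.2 y 0.5
0.84 [-2.1  1.7 -0.6] [-0.2 -0.6 -0.6]
0.82 [-4.7  4.2 -0.6] [-0.2 -0.6 -0.6]
0.8 [-7.3  6.7 -0.6] [-0.2 -0.6 -0.6]
0.78 [-9.8  9.2 -0.7] [-0.2 -0.6 -0.6]
```

View pics/m_side.png

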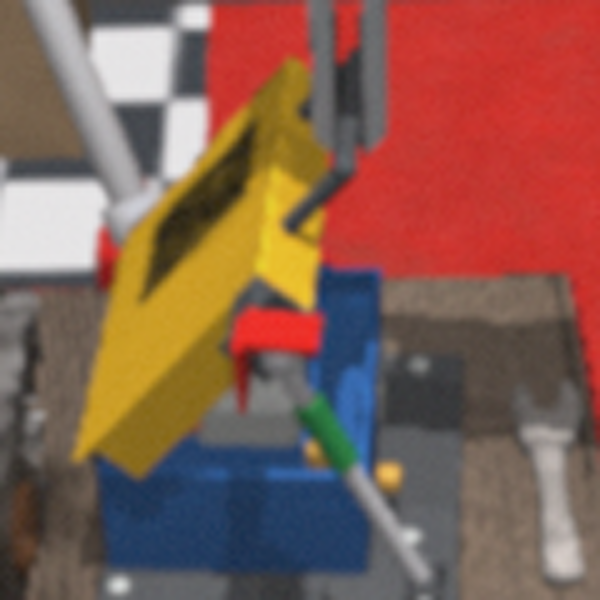

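```bash
python3 -m handwheel '[[[-1,0.8,0,0,0,0,-1],[-2,1.7,0,0,0,0,-1],[-3,2.6,0,0,0,0,-1],[-4,3.5,0,0,0,0,-1],[-4.7,4.2,0,0,0,0,-1]]]' 25
python3 -c "
from h import *
st();ang();arc(0,[.82,.8,.78],1,1.3)"
```

```text
clock: 17.1
eef_pos: [475.3, -61.7, 206.8]
eef_rot: [-1.568, 0.01, -0.095]
wrist_force: [-0.2, -3.2, -0.5]
finger_gap: 11.0
t 17.1 pos [475.3 -61.7 206.8] rot [-1.568  0.01  -0.095] F [-0.2 -3.2 -0.5] gap 11.0 q [-0.21  0.15  1.72  0.    1.28 -0.11]
hood 0.828 rad 180.3 y 0.6
0.82 [ 0.1 -0.1 -0.6] [-0.2 -0.6 -0.6]
0.8 [-2.4  2.4 -0.6] [-0.2 -0.6 -0.6]
0.78 [-5.   4.9 -0.6] [-0.2 -0.6 -0.6]
```

```bash
python3 -m handwheel '[[[-0.6,0.6,0,0,0,0,-1],[-1.2,1.2,0,0,0,0,-1],[-1.8,1.8,0,0,0,0,-1],[-2.4,2.4,0,0,0,0,-1],[-2.4,2.4,0,0,0,0,-1]]]' 25
python3 -c "
from h import *
st();ang();arc(0,[.79,.78],1,1.3)
p,d=snap('n_side',(180,70,300,190),'side',5)"
```

```text
clock: 17.52
eef_pos: [472.8, -61.4, 204.3]
eef_rot: [-1.568, 0.01, -0.095]
wrist_force: [-1.4, -2.1, -0.4]
finger_gap: 11.0
t 17.52 pos [472.8 -61.4 204.3] rot [-1.568  0.01  -0.095] F [-1.4 -2.1 -0.4] gap 11.0 q [-0.21  0.15  1.73  0.    1.28 -0.11]
hood 0.808 rad 180.2 y 0.6
0.79 [-1.1  1.1 -0.6] [-0.2 -0.6 -0.6]
0.78 [-2.4  2.4 -0.7] [-0.2 -0.6 -0.6]
```

View pics/n_side.png

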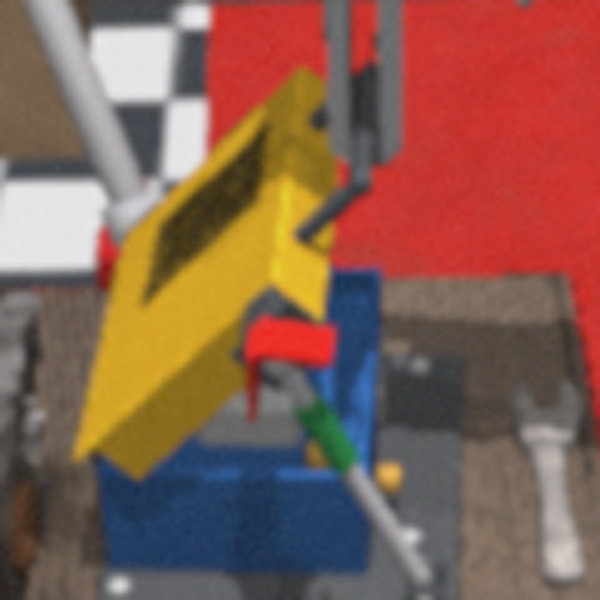

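```bash
python3 -m handwheel '[[[-0.5,0.5,0,0,0,0,-1],[-1,1,0,0,0,0,-1],[-1.5,1.5,0,0,0,0,-1],[-1.5,1.5,0,0,0,0,-1],[-1.5,1.5,0,0,0,0,-1]]]' 25
python3 -c "
from h import *
st();ang()"
```

```text
clock: 17.98
eef_pos: [471.5, -61.3, 203.0]
eef_rot: [-1.568, 0.01, -0.095]
wrist_force: [1.6, -3.0, 1.5]
finger_gap: 11.2
t 17.98 pos [471.5 -61.3 203. ] rot [-1.568  0.01  -0.095] F [ 1.6 -3.   1.5] gap 11.2 q [-0.21  0.15  1.73  0.    1.27 -0.11]
hood 0.798 rad 180.2 y 0.6
```

```bash
python3 -m handwheel '[[[-0.5,0.5,0,0,0,0,-1],[-1,1,0,0,0,0,-1],[-1.5,1.5,0,0,0,0,-1],[-1.5,1.5,0,0,0,0,-1],[-1.5,1.5,0,0,0,0,-1]]]' 25
python3 -c "
from h import *
st();ang()
p,d=snap('o_side',(210,100,270,160),'side',10)"
```

```text
clock: 18.4
eef_pos: [470.9, -61.3, 202.3]
eef_rot: [-1.568, 0.007, -0.095]
wrist_force: [4.1, -3.3, 6.2]
finger_gap: 11.0
t 18.4 pos [470.9 -61.3 202.3] rot [-1.568  0.007 -0.095] F [ 4.1 -3.3  6.2] gap 11.0 q [-0.21  0.15  1.74  0.    1.27 -0.11]
hood 0.793 rad 180.2 y 0.6
```

View pics/o_side.png

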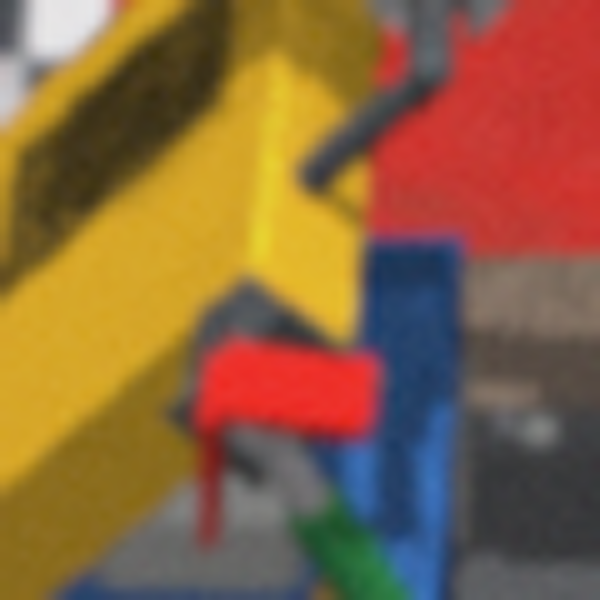

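```bash
python3 -m handwheel '[[[0.2,-0.2,0,0,0,0,-1],[0.2,-0.2,0,0,0,0,-1],[0.2,-0.2,0,0,0,0,-1]]]' 6
python3 -c "
from h import *
st();ang()"
python3 -m handwheel '[[[0,0,0,0,0,0,-0.72],[0,0,0,0,0,0,-0.68],[0,0,0,0,0,0,-0.6],[0,0,0,0,0,0,-0.5],[0,0,0,0,0,0,-0.4]]]' 6
python3 -c "
from h import *
st()
p,d=snap('p_side',(180,70,300,190),'side',5)"
```

```text
clock: 18.7
eef_pos: [471.0, -61.2, 202.3]
eef_rot: [-1.568, 0.007, -0.095]
wrist_force: [4.1, -1.5, -2.9]
finger_gap: 11.6
t 18.7 pos [471.  -61.2 202.3] rot [-1.568  0.007 -0.095] F [ 4.1 -1.5 -2.9] gap 11.6 q [-0.21  0.15  1.74  0.    1.27 -0.11]
hood 0.793 rad 180.0 y 0.7
clock: 19.12
eef_pos: [470.9, -61.1, 202.2]
eef_rot: [-1.568, 0.007, -0.095]
wrist_force: [-0.7, -0.4, 0.2]
finger_gap: 26.4
t 19.12 pos [470.9 -61.1 202.2] rot [-1.568  0.007 -0.095] F [-0.7 -0.4  0.2] gap 26.4 q [-0.21  0.15  1.74  0.    1.27 -0.11]
```

View pics/p_side.png

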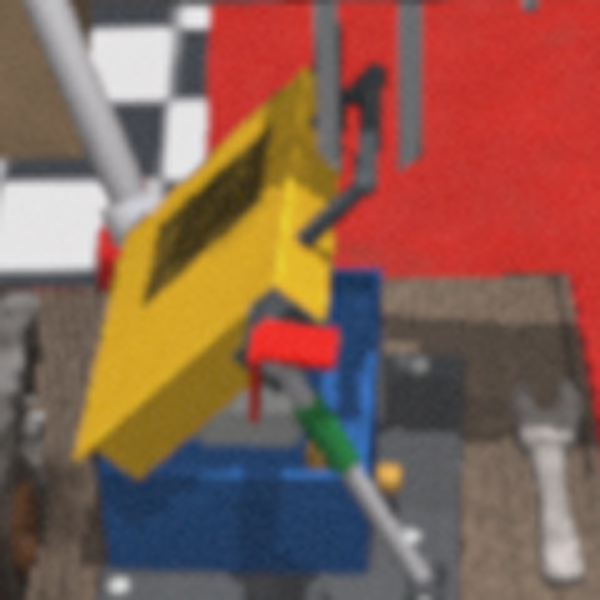

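```bash
python3 -m handwheel '[[[0,-6,0,0,0,0,-0.36],[0,-18,0,0,0,0,-0.36],[0,-36,0,0,0,0,-0.36],[0,-58,0,0,0,0,-0.36],[0,-80,0,0,0,0,-0.36]]]' 6
python3 -m handwheel '[[[-25,-15,0,0,0,0,-0.36],[-50,-30,0,0,0,0,-0.36],[-70,-40,0,0,0,0,-0.36],[-80,-45,0,0,0,0,-0.36],[-80,-45,0,0,0,0,-0.36]]]' 6
python3 -m handwheel '[[[0,0,0,0,0,0,-0.36],[0,0,0,0,0,0,-0.36],[0,0,0,0,0,0,-0.36],[0,0,0,0,0,0,-0.36],[0,0,0,0,0,0,-0.36]]]' 6
python3 - <<'E'
from h import *
st()
p,d=snap('q_side',(130,20,330,280),'side',2.3);q,e=snap('q_top',(130,70,430,270),'top',2.6)
a=np.load('/tmp/top_p.npy')
E
```

```text
clock: 19.58
eef_pos: [471.3, -61.3, 283.5]
eef_rot: [-1.568, 0.007, -0.095]
wrist_force: [0.0, -0.8, -0.1]
finger_gap: 29.9
clock: 20.0
eef_pos: [391.0, -53.8, 331.2]
eef_rot: [-1.568, 0.004, -0.095]
wrist_force: [0.1, 0.1, 0.4]
finger_gap: 30.0
clock: 20.42
eef_pos: [391.3, -53.8, 330.7]
eef_rot: [-1.568, 0.005, -0.095]
wrist_force: [0.2, -0.1, -0.2]
finger_gap: 30.2
t 20.42 pos [391.3 -53.8 330.7] rot [-1.568  0.005 -0.095] F [ 0.2 -0.1 -0.2] gap 30.2 q [-0.23 -0.12  1.71  0.    1.56 -0.14]
```

View pics/q_side.png

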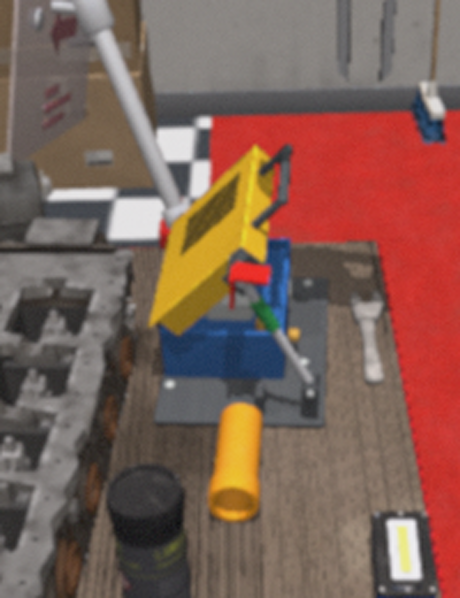

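View pics/q_top.png

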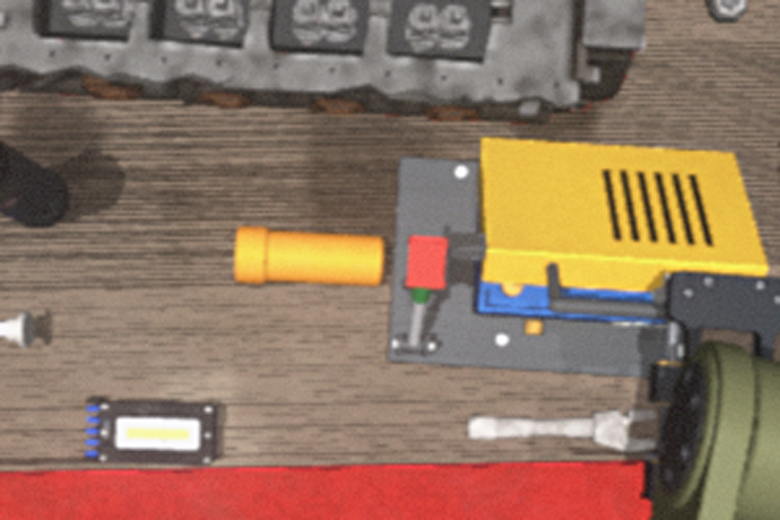

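Run:
```python
from h import *
from cell import order
def cen(p,lo,hi,box):
    m=cv2.inRange(cv2.cvtColor(p,cv2.COLOR_RGB2HSV),lo,hi)[box[1]:box[3],box[0]:box[2]]
    M=cv2.moments(m,True);return round(M['m10']/M['m00'],1),round(M['m01']/M['m00'],1)
a=np.load('/tmp/side_p.npy');b,_=imaging.camera("side")
for n,lo,hi,bx in (("sleeve",(10,150,120),(24,255,255),(215,195,250,250)),("wrench",(0,0,130),(180,60,255),(280,140,302,190)),("lamp",(0,0,150),(60,90,255),(290,240,325,290))):
    print(n,cen(a,lo,hi,bx),cen(b,lo,hi,bx))
print("socket ball pred",loc(sock(.79)).round(1)); 
order.sign_off(); st()
```

```text
sleeve (18.1, 26.5) (17.5, 26.6)
wrench (9.9, 25.1) (10.4, 28.6)
lamp (15.1, 18.5) (15.3, 18.6)
socket ball pred [-31.5 150.  177.3]
the job is handed in; nothing more can be done
the job is handed in; nothing more can be done
```

The hood is propped on the rod, and the job was handed in at about 20.5 s of the 64 s allowed.

**What I did:** I gripped the handle and swung the hood to its back stop at about 1.8 rad, and it stayed there when released. I then took the rod by its green grip and swung it up. Both views put the ball within about 1 pixel of where the 1.1 rad position should be. I took the handle again and lowered the hood slowly until the V socket met the ball at 0.793 rad (0.79 expected). I let go there and moved the hand clear.

**Last checks:**
- **Hood:** it stayed put after the release, with the socket on the ball in both views and the wrist force near zero. The ball itself is hidden behind the socket's plate, so the seating is inferred from the angle, the contact force and the hood holding.
- **Forces:** the highest wrist force I read after any move was about 22 N, at the first grip on the handle.
- **Sleeve and lamp:** they are where they started, to within 0.6 pixel.
- **Wrench:** its mask centre shifted by about 3.5 pixels, so that check disagreed. I put it down to the gripper's shadow on the wrench head. The hand never went near it, and it looks unmoved in the pictures, but I did not confirm this with a second measurement.

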